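# Slide the wax tin into the warmer and let its shutter down

## Robot

A 6-joint arm with a two-finger parallel gripper is mounted at the origin on the work surface. World frame = base frame: x ahead of the robot, y to its left, z up, the work surface at z = 0. Lengths are in m, angles in degrees, forces in N, time in s.
With the tool pointing down it reaches from about 0.325 to 0.925 m from the base axis. Payload 3.1 kg.
Tool frame: the origin (TCP) lies on the mounting face of the last link; the fingertips stand 173 mm ahead of it and the grasp point (between the pads) lies 155 mm ahead of it; z points along the fingers, y is the direction in which the jaws open and shut (so a half turn about z gives the same grasp; the last joint's range is limited). The gripper opens to 85 mm and grips with 20 to 120 N. Pads are 22 mm wide; open, the fingers measure 114 mm over their backs; the gripper's body (76 mm by 85 mm) begins 54 mm behind the grasp point. The pads swing forward as they close: fully open they stand 13 mm farther back than shut.
Start: joints at [-80.397, 12.427, 92.441, -0, 75.132, -6.429], TCP at [0.173, -0.601, 0.405] pointing down, gripper open.
Joint ranges: [-157.48, 157.48], [-44.54, 120.13], [17.64, 146.25], [-64.5, 244.5], [7.68, 150.69], [-147.95, 147.95]. Speed limits (degrees/s): [159.86, 159.86, 180, 180, 180, 180].

## Interface

Orientations are given as [roll, pitch, yaw] about the fixed x, y, z axes, in that order (R = Rz(yaw) Ry(pitch) Rx(roll)).
In Python, from workcell import sensors, capture, get_calibration, manip gives the robot as it stands.
- The arm moves only by the tool move_arm, never from a script. Its argument "series" is a list of rows, each a list of 6 numbers: the shift along the tool's x, y, z each as a share of 0.3 m, from -1 to 1, then the turn, a rotation vector about the tool's x, y, z each as a share of 360 degrees, from -1 to 1. In form: [[dx, dy, dz, rx, ry, rz], ...]. A call has 1 to 8 rows; each row is the pose to reach, as a shift and turn from the pose commanded when the call began, along the tool's axes at that moment, turning the shorter way round; what a row does not reach only later rows make up. A row lasts 1/12 s, in which the tool goes at most 41.7 mm and 7.16 degrees, less where a joint would pass 70% of its speed; a pose out of reach is approached as far as the arm can. A call with a number of a shift or a turn outside -1 to 1 is refused whole. A call with a gripper value outside its range is refused whole. "jaw" is the gripper's target within -1 to 1 (fully open at 1, half-way at 0, shut at -1), set as the call begins (left out, the last holds). The fingers move at their own pace and stop on an object; "squeeze" is the grip in N (left out, the last holds). Time passes only in rows, so rows that repeat a pose let the fingers close. It gives the time, the measured TCP pose, the force and the opening at its end, in the units of the state.
- sensors.get_obs(): the state, without advancing time (a new reading comes with each control period).
- capture(name): name is "scene" or "top" or "wrist"; returns (picture, depth): 420x560x3 uint8, red, green, blue; 420x560 float32, m along the optical axis (not along the pixel's ray), 0 where there is no reading.
- get_calibration(name): a dict with "mtx" (3x3 intrinsics, pixels), "k1" (the pictures are not rectified: a ray, as slopes to the right and down, at radius r is drawn at 1 + k1 r^2 times it, then the intrinsics apply), "R" (3x3) and "t" (3): a world point X has camera coordinates R X + t. Camera axes: x right, y down, z forward; pixel columns grow to the right and rows downward; lengths in m; the calibration is good to about 2 mm. A picture is of the moment at which its call begins: read the wrist's pose just before it. get_calibration takes no time and is no camera call; for the wrist camera it gives the pose at the moment of the call.
- manip.job_done(): hands the job in, once; it reports no verdict.
The state is a dict: "time_s": time; "q": joint angles; "joint_velocities": joint speeds; "tau": joint torques, N m; "tool_pos": TCP position; "tool_rot": TCP orientation; "force": force on the tool from outside, world axes, zero at the start; "torque": the same for the moment, N m; "grip_width": finger opening in m.
Only numpy, scipy, OpenCV 4.12 (cv2) and the standard library are available. Lean on these libraries where they do the work, as an engineer would, in place of code of your own. Each camera call takes 0.05 s, during which the arm holds its last target.

## Task

Push the wide flat wax tin straight across to the guide rail first, then slide it along, keeping it against the rail, under the raised shutter until it is wholly inside the warmer. Then ease the wooden wedge out backwards from under the shutter so that the shutter comes fully down without slamming, and leave the wedge lying flat on the bench in front, clear of the shutter. Do not lift or tip the tin, and leave the jar, the small tin and the shoe heel where they are.

Things in the scene. Friction and masses are not known exactly. Their poses are not given: they have to be found in the camera images.
- warmer: Fixed bench-top tin warmer with its guide rail. Origin on the bench, on the rail's inner face, in the shutter's plane. +y runs along the rail into the chamber; +x points square through the rail, away from the lane (the lane is at negative x). Shutter guides 126 mm high stand at both ends of the opening (x = -211 to -195 and 0 to 16 mm, y = -8 to 8 mm), tied by a bar 116 to 126 mm up.
- chamber (a point): Middle of the chamber's floor (the bench itself), axes as the warmer's; at (-97.5, 60, 0) mm in its frame. Inside: x = -195 to 0, y = 3 to 117 mm of the warmer's frame, one side wall in line with the rail's face. Clear top 75 to 80 mm up, walls 12 mm; the front opening is 58 mm high. A control housing 100 mm high stands behind it, y = 129 to 249 mm.
- rail_end (a point): Far end of the rail's inner face, on the bench, 500 mm in front of the shutter's plane, axes as the warmer's. The rail is a straight aluminium angle 35 mm high, from here to the shutter, with a 35 mm wide foot behind it.
- shutter (a joint): Height of the shutter's lower edge above the bench, m: 0 shut, 0.040 at the start, resting on the wedge. Steel panel of about 1.2 kg, 205 mm wide, 5 mm thick (y = -2.5 to 2.5 mm of the warmer's frame), 62 mm high, sliding freely up and down in its guides; it falls if nothing holds it. A lip on its top edge stands out 10 mm from its mid-plane towards negative y.
- tin_center (a point): Centre (half-way up) of the round flat wax tin, 92 mm across, 30 mm high, about 0.22 kg, lying flat on the bench beside the lane, its centre 130 to 170 mm from the rail at the start and 280 to 435 mm in front of the shutter.
- wedge_center (a point): Centre (half-way along, 20 mm up) of the hardwood wedge, 150 x 32 x 40 mm. +y points along it to the thin end, about into the warmer. y = -75 to -10 mm is a block with a flat top 40 mm high; from there the top slopes down to 3 mm at y = +75. The shutter rests on the flat top just before the slope, so 42 to 57 mm of the heel stand out in front of it.
- jar: Bystander: amber screw-top jar, 58 mm across, 68 mm high, standing. Origin at the centre of its underside.
- small_tin: Bystander: small round tin, 58 mm across, 22 mm high. Origin at the centre of its underside.
- heel: Bystander: wooden shoe heel, about 60 x 60 mm, 38 mm high. Origin at the centre of its underside.
Mind the look-alikes: they are no part of the job. Leave any pink or red look-alike of the part that bears tin_center alone.

How it is judged (in metres and radians):
On the way, in this order (a step that is already met when the one before it is completed fails the run):
1. the tin lies against the guide rail, in front of the warmer (x of tin_center in the frame of warmer above -0.055 m and y of tin_center in the frame of warmer below -0.05 m), for 0.1 s.
2. the tin is wholly inside the warmer, the shutter still up on the wedge (y of tin_center in the frame of warmer above 0.049 m and value of joint shutter above 0.03 m), for 0.2 s.
3. the wedge is out and the shutter is fully down (y of wedge_center in the frame of warmer below -0.077 m and value of joint shutter below 0.002 m), for 0.2 s.
At the end, for the whole second after the job is handed in: The tin is wholly inside the warmer (its centre at least 49 mm past the shutter's plane), the shutter is down to within 2 mm, and the wedge lies flat on the bench, wholly in front of the shutter (its centre at least 77 mm in front of the shutter's plane), everything at rest and let go (all of step 3 and y of tin_center in the frame of warmer between 0.049 and 0.075 m and x of tin_center in the frame of warmer between -0.152 and -0.04 m and height (world z) of wedge_center between 0.016 and 0.024 m and angle between wedge_center's own z axis and vertical below 0.1 rad and linear speed of each of wedge, tin below 0.02 m/s); the robot touches nothing.
It fails at once if the tin is lifted or tipped (height (world z) of tin_center above 0.027 m or angle between tin_center's own z axis and vertical above 0.2 rad).
It fails at once if the tin leaves the rail by more than 18 mm on the last 200 mm before the shutter (y of tin_center in the frame of warmer between -0.2 and 0.03 m and x of tin_center in the frame of warmer below -0.064 m).
It fails at once if the shutter slams (falls faster than 0.35 m/s) (velocity of joint shutter below -0.35 m/s).
It fails at once if a bystander is moved by more than 15 mm (distance of any of jar, small_tin, heel from where it was at the start of the episode above 0.015 m).
It also fails if it takes over 72 s, if anything falls off the work surface, if the arm or the gripper's body presses on something with over 40 N, if the wrist force passes 120 N, or if a joint passes its speed limit or range.

## Working session

There is one attempt and no reset: what is moved stays moved. The work goes in short steps, Python scripts to look and compute and a tool call to move; the robot and the scene stay as the last step left them, time stands still between calls to the robot, and variables do not carry over. Pictures are saved under pics/ and viewed, and the job is handed in when it is done.

Besides the shell and the picture viewer there is one more tool, called after ">>>" as name(argument=value, ...) on one line, values as JSON. move_arm: Moves the arm, as the interface text tells. Shift numbers are shares of 0.3 m and turn numbers shares of 360 degrees, none past 1 either way. Its arguments: {"type":"object","properties":{"series":{"type":"array","items":{"type":"array","items":{"type":"number","minimum":-1,"maximum":1}}},"jaw":{"type":"number"},"squeeze":{"type":"number"}},"required":["series"]}

```bash
mkdir -p pics; ls
cat > h.py <<'E'
import numpy as np, cv2
from workcell import sensors, capture, get_calibration, manip
def save(n,img,name): cv2.imwrite(f'pics/{name}.png',cv2.cvtColor(img,cv2.COLOR_RGB2BGR))
def pix2ray(c,u,v):
    K=np.array(c['mtx']);x=(u-K[0,2])/K[0,0];y=(v-K[1,2])/K[1,1]
    rd=np.hypot(x,y);r=rd
    for _ in range(30): r=rd/(1+c['k1']*r*r)
    s=r/rd if rd>0 else 1
    return np.array([x*s,y*s,1.])
def onplane(c,u,v,z):
    R=np.array(c['R']);t=np.array(c['t']);o=-R.T@t;d=R.T@pix2ray(c,u,v)
    return o+d*(z-o[2])/d[2]
def withdepth(c,u,v,d):
    R=np.array(c['R']);t=np.array(c['t']); return R.T@(pix2ray(c,u,v)*d-t)
def proj(c,X):
    R=np.array(c['R']);t=np.array(c['t']);K=np.array(c['mtx']);p=R@np.asarray(X,float)+t;x=p[:2]/p[2];x=x*(1+c['k1']*(x@x));return K[:2,:2]@x+K[:2,2]
E
python3 - <<'E'
from h import *
print(sensors.get_obs())
for n in ['scene','top','wrist']:
    c=get_calibration(n);im,d=capture(n);save(0,im,n+'0');np.savez(n+'0.npz',im=im,d=d,**{k:np.array(v) for k,v in c.items()});print(n,c)
E
```

```text
pics
{'time_s': 0.0, 'q': array([-8.03959113e+01,  1.24761940e+01,  9.25290778e+01, -1.69314608e-03,
        7.51319456e+01, -6.42705940e+00]), 'joint_velocities': array([ 0.02099101,  0.07349675,  0.04852075, -0.05509571, -0.02723401,
        0.00197505]), 'tau': array([-1.66195645e-03, -3.96848702e+01, -3.03853726e+01, -3.67046650e-04,
        9.86913219e-03,  9.61133466e-07]), 'tool_pos': array([ 0.17256557, -0.60028286,  0.40336842]), 'tool_rot': array([-1.79863462e+02, -1.37347265e-02,  1.60315682e+01]), 'force': array([0.98510972, 0.33184271, 0.50888353]), 'torque': array([-0.00544131,  0.02990095, -0.04408181]), 'grip_width': 0.08543637368892343}
scene {'mtx': array([[437.8395636 ,   0.        , 278.21868902],
       [  0.        , 437.8395636 , 215.80999667],
       [  0.        ,   0.        ,   1.        ]]), 'k1': 0.004858524913113891, 'R': array([[-0.75336168,  0.6575403 , -0.00932371],
       [ 0.42028169,  0.47052655, -0.77586601],
       [-0.50577612, -0.5884263 , -0.63082883]]), 't': array([ 0.38176902, -0.18468444,  1.16094207])}
top {'mtx': array([[411.77630782,   0.        , 276.02727982],
       [  0.        , 411.77630782, 208.63845247],
       [  0.        ,   0.        ,   1.        ]]), 'k1': 0.026889817139274963, 'R': array([[-0.13183652, -0.99126519, -0.00352963],
       [-0.96893742,  0.12961691, -0.21061752],
       [ 0.20923532, -0.02434709, -0.97756217]]), 't': array([0.06446544, 0.52612396, 0.84388196])}
wrist {'mtx': array([[372.80287421,   0.        , 282.64862334],
       [  0.        , 372.80287421, 212.63268851],
       [  0.        ,   0.        ,   1.        ]]), 'k1': -0.08237044678092294, 'R': array([[ 0.27697324, -0.96087354, -0.00280545],
       [-0.90844765, -0.26281043,  0.32504391],
       [-0.31306339, -0.08747986, -0.94569477]]), 't': array([-0.62379074, -0.04310151,  0.38103435])}
```

View pics/scene0.png

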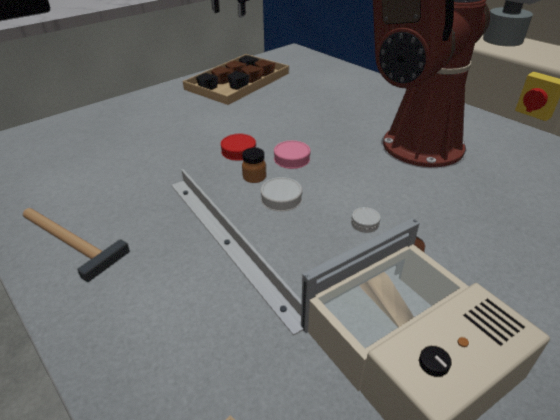

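View pics/top0.png

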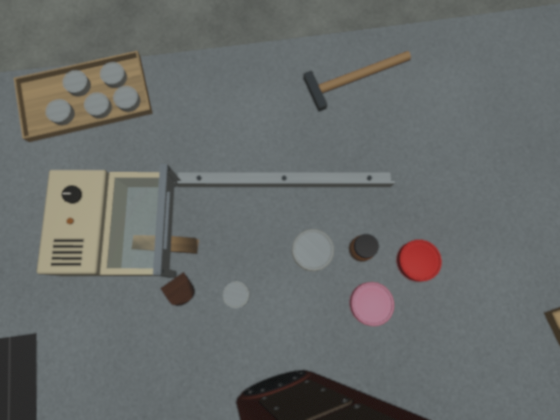

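View pics/wrist0.png

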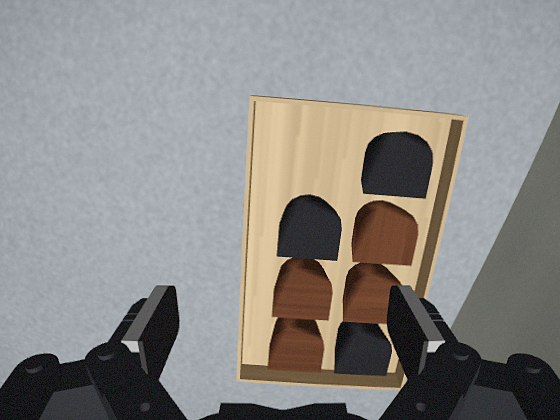

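Run:
```python
import cv2
im=cv2.imread('pics/top0.png')
a=im[150:320,90:250];cv2.imwrite('pics/c1.png',cv2.resize(a,None,fx=4.5,fy=3.5,interpolation=cv2.INTER_CUBIC) if 0 else cv2.resize(a,None,fx=3.5,fy=3.5,interpolation=cv2.INTER_CUBIC))
a=im[160:330,220:450];cv2.imwrite('pics/c2.png',cv2.resize(a,None,fx=3.4,fy=3.4,interpolation=cv2.INTER_CUBIC))
im=cv2.imread('pics/scene0.png')
a=im[200:350,270:470];cv2.imwrite('pics/c3.png',cv2.resize(a,None,fx=4,fy=4,interpolation=cv2.INTER_CUBIC))
```

```text
(no output)
```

View pics/c1.png

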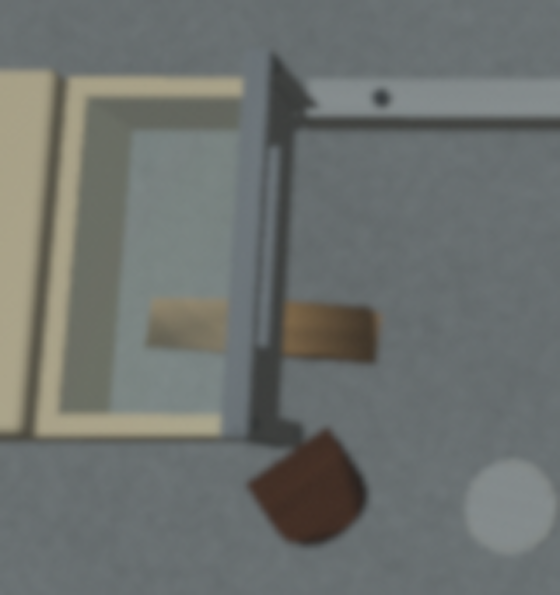

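View pics/c2.png

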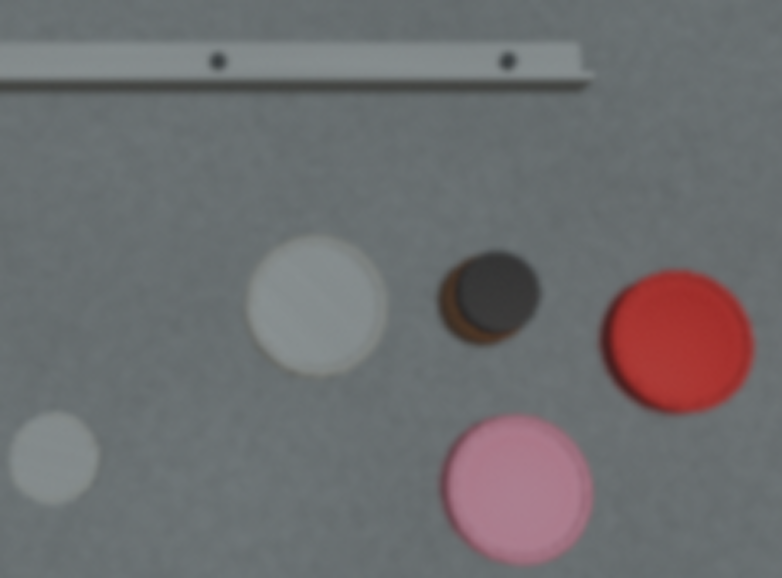

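View pics/c3.png

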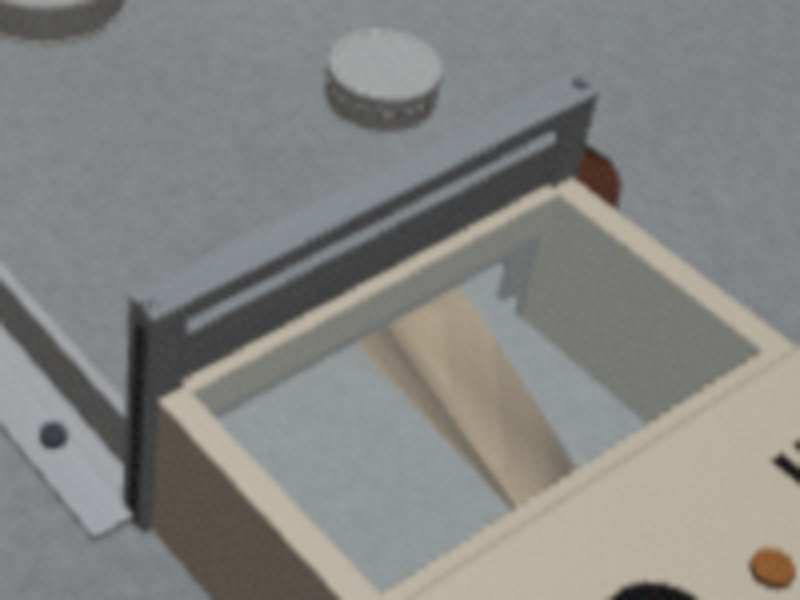

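Run:
```python
from h import *
T=np.load('top0.npz');S=np.load('scene0.npz')
def P(c,u,v,z):return onplane(c,u,v,z).round(4)
def c1(x,y):return 90+(x+.5)/3.5-.5,150+(y+.5)/3.5-.5
def c2(x,y):return 220+(x+.5)/3.4-.5,160+(y+.5)/3.4-.5
print('railend bot',P(T,*c2(584,90),0),'top',P(T,*c2(592,77),.035))
for x in (20,200,400,560): print('rail bot',P(T,*c2(x,90),0),'top',P(T,*c2(x,80),.035))
print('near',P(T,*c1(305,122),.035))
print('bar R out/in',P(T,*c1(256,52),.126),P(T,*c1(275,54),.126),'bar L',P(T,*c1(221,438),.126),P(T,*c1(252,441),.126))
# point cloud
def cloud(N):
    d=N['d'];v,u=np.mgrid[:420,:560];K=N['mtx'];x=(u-K[0,2])/K[0,0];y=(v-K[1,2])/K[1,1]
    r=rd=np.hypot(x,y)
    for _ in range(20): r=rd/(1+N['k1']*r*r)
    s=np.where(rd>0,r/np.maximum(rd,1e-9),1)
    C=np.stack([x*s*d,y*s*d,d],-1); return (C-N['t'])@N['R']
for n,N in (('top',T),('scene',S)):
    W=cloud(N);W[N['d']==0]=np.nan;np.save(n+'W.npy',W)
W=np.load('topW.npy')
im=T['im'].astype(int)
for name,(u0,u1,v0,v1),(za,zb) in [('tin',(285,342,222,280),(.02,.04)),('jar',(345,385,230,266),(.055,.08)),('small',(218,252,278,312),(.012,.03)),('heel',(155,200,268,312),(.025,.05))]:
    w=W[v0:v1,u0:u1].reshape(-1,3);m=(w[:,2]>za)&(w[:,2]<zb);w=w[m];print(name,len(w),w.mean(0).round(4),w.min(0).round(4),w.max(0).round(4))
print('bench z',np.nanmedian(W[330:360,200:240,2]))
ws=W[165:190,240:380].reshape(-1,3);m=(ws[:,2]>.025)&(ws[:,2]<.045);w=ws[m];print('railtop',len(w),np.polyfit(w[:,1],w[:,0],1),w[:,0].std())
# tin by circle from image
for nm,N,(u0,u1,v0,v1) in (('top',T,(285,342,222,280)),):
    hsv=0
w=P(T,*c2(317,305),.030);print('tin circle',w,'small',P(T,*c2(54,458),.022),'jar',P(T,*c2(498,292),.068))
for a in [(247,305),(387,305),(317,235),(317,375)]: print(P(T,*c2(*a),.03))
print('wedge heel top', [P(T,*c1(*a),.04) for a in ((285,303),(377,310),(375,361),(283,355))])
print('thin end',[P(T,*c1(*a),.003) for a in ((151,297),(146,347))])
```

```text
railend bot [ 0.5597 -0.2824  0.    ] top [ 0.5597 -0.2782  0.035 ]
rail bot [0.6115 0.1036 0.    ] top [0.6083 0.0996 0.035 ]
rail bot [ 0.595  -0.0199  0.    ] top [ 0.5924 -0.0195  0.035 ]
rail bot [ 0.5766 -0.1569  0.    ] top [ 0.5746 -0.1516  0.035 ]
rail bot [ 0.5619 -0.2661  0.    ] top [ 0.5605 -0.2568  0.035 ]
near [0.6198 0.2093 0.035 ]
bar R out/in [0.638  0.2147 0.126 ] [0.6353 0.2038 0.126 ] bar L [0.4166 0.2505 0.126 ] [0.4127 0.2336 0.126 ]
tin 1352 [ 0.4342 -0.0749  0.0287] [ 0.3891 -0.1201  0.0207] [ 0.4803 -0.03    0.035 ]
jar 473 [ 0.4235 -0.1838  0.0673] [ 0.3987 -0.2096  0.0556] [ 0.4489 -0.1594  0.0713]
small 565 [0.3611 0.1065 0.0207] [0.3331 0.0782 0.0161] [0.3898 0.1353 0.0266]
heel 743 [0.3874 0.2252 0.0376] [0.3544 0.1935 0.0275] [0.4341 0.2624 0.0498]
bench z -0.0006207136927518864
railtop 441 [0.13512691 0.59812398] 0.012359723977472885
tin circle [ 0.434  -0.0747  0.03  ] small [0.3603 0.1057 0.022 ] jar [ 0.4233 -0.1833  0.068 ]
[ 0.4399 -0.0297  0.03  ]
[ 0.428  -0.1195  0.03  ]
[ 0.4793 -0.0816  0.03  ]
[ 0.3896 -0.0679  0.03  ]
wedge heel top [array([0.5027, 0.2301, 0.04  ]), array([0.4906, 0.1735, 0.04  ]), array([0.459 , 0.1777, 0.04  ]), array([0.4703, 0.2339, 0.04  ])]
thin end [array([0.5249, 0.325 , 0.003 ]), array([0.4926, 0.3301, 0.003 ])]
```

```bash
cat >> h.py <<'E'
from scipy.spatial.transform import Rotation as Ro
A=np.radians(7.65);EX=np.array([np.cos(A),-np.sin(A),0]);EY=np.array([np.sin(A),np.cos(A),0]);EZ=np.array([0,0,1.]);O=np.array([.6255,.2140,0])
def W2w(x,y,z=0): return O+x*EX+y*EY+z*EZ
def w2W(p): d=np.asarray(p)-O; return np.array([d@EX,d@EY,d[2]])
def Rt(): return Ro.from_euler('xyz',sensors.get_obs()['tool_rot'],degrees=True)
def delta(pos,R):
    """shares for a move from current pose to TCP pos, Rotation R"""
    o=sensors.get_obs();R0=Rt()
    s=R0.inv().apply(np.asarray(pos)-o['tool_pos'])/.3; r=(R0.inv()*R).as_rotvec(degrees=True)/360
    return s,r
def Rtool(az_deg,theta_deg):
    """tool pointing at W azimuth az (0=+yW, + toward +xW), theta below horizontal; jaw axis horizontal; tool x up/forward"""
    a=np.radians(az_deg);t=np.radians(theta_deg)
    f=np.cos(a)*EY+np.sin(a)*EX; z=np.cos(t)*f-np.sin(t)*EZ; x=np.sin(t)*f+np.cos(t)*EZ; y=np.cross(z,x)
    return Ro.from_matrix(np.stack([x,y,z],1))
E
python3 - <<'E'
from h import *
c=np.load('wrist0.npz');o=-c['R'].T@c['t'];ob=sensors.get_obs()
print('cam in tool',Rt().inv().apply(o-ob['tool_pos']))
print('axis',Rt().inv().apply(c['R'][2]))
T=np.load('top0.npz')
print('pink',w2W(onplane(T,372,304,.03)),'red',w2W(onplane(T,419,260,.03)))
# target: step1 pre-pose: jaw along W y, tool x=EX
R=Rtool(90,90);print(R.as_euler('xyz',degrees=True))
p=W2w(-.235,-.3116,.30);print(p,delta(p,R))
E
```

```text
cam in tool [0.08355811 0.00015183 0.03102813]
axis [-3.25241076e-01 -5.24668706e-04  9.45630989e-01]
pink [-0.26801698 -0.43559659  0.03      ] red [-0.17419103 -0.54234594  0.03      ]
[180.     0.    -7.65]
[ 0.35111095 -0.06354317  0.3       ] (array([ 1.0660995 , -1.55479369,  0.3486431 ]), array([-3.14118896e-04,  3.22982575e-05,  6.57808804e-02]))
```

>>> move_arm(series=[[0.53,-0.78,0,0,0,0.033],[0.53,-0.78,0,0,0,0.033],[0.53,-0.78,0,0,0,0.033],[0.53,-0.78,0,0,0,0.033],[0.53,-0.78,0,0,0,0.033],[0.53,-0.78,0,0,0,0.033],[0.53,-0.78,0,0,0,0.033],[0.53,-0.78,0,0,0,0.033]], jaw=0)

```text
time_s: 0.82
tool_pos: [0.2616, -0.3271, 0.4035]
tool_rot: [-179.7, -0.0, 4.4]
force: [-0.0, -0.3, -0.2]
grip_width: 0.0427
```

Run:
```python
from h import *
o=sensors.get_obs();print(o['q'],o['tool_pos'],o['tool_rot'],o['force'],o['grip_width'])
print(delta(W2w(-.235,-.3116,.30),Rtool(90,90)))
```

```text
[-61.00959503 -14.08492858 118.75122937   0.13348961  75.55028364
  24.55529978] [ 0.26159551 -0.32707674  0.40353432] [-1.79749302e+02 -2.74389815e-02  4.40149113e+00] [-0.00067668 -0.30639024 -0.2115829 ] 0.04270869578746596
(array([ 0.36475575, -0.85143599,  0.3490179 ]), array([-7.01829995e-04, -2.70003711e-06,  3.34764769e-02]))
```

>>> move_arm(series=[[0.36,-0.85,0.2,0,0,0.033],[0.36,-0.85,0.2,0,0,0.033],[0.36,-0.85,0.2,0,0,0.033],[0.36,-0.85,0.2,0,0,0.033],[0.36,-0.85,0.2,0,0,0.033],[0.36,-0.85,0.2,0,0,0.033],[0.36,-0.85,0.2,0,0,0.033],[0.36,-0.85,0.2,0,0,0.033]])

```text
time_s: 1.48
tool_pos: [0.3502, -0.0647, 0.3429]
tool_rot: [-179.8, 0.2, -7.2]
force: [-0.2, 0.0, -1.2]
grip_width: 0.0424
```

Run:
```python
from h import *
o=sensors.get_obs();print(o['q'],o['tool_pos'],o['tool_rot'],o['force'],o['grip_width'])
c=get_calibration('wrist');im,d=capture('wrist');save(0,im,'wrist1');np.savez('wrist1.npz',im=im,d=d,**{k:np.array(v) for k,v in c.items()})
print(delta(W2w(-.235,-.3116,.18),Rtool(90,90)))
```

```text
[-21.8678594  -19.74946976 129.72078132   0.19196889  70.23566489
  75.29903969] [ 0.35024288 -0.06469579  0.34287759] [-1.79772930e+02  1.54512366e-01 -7.23183397e+00] [-0.17416904  0.00939864 -1.16811367] 0.042397633112314786
(array([ 0.00287634, -0.01151726,  0.54542998]), array([-0.00012538,  0.00034887,  0.0010187 ]))
```

View pics/wrist1.png

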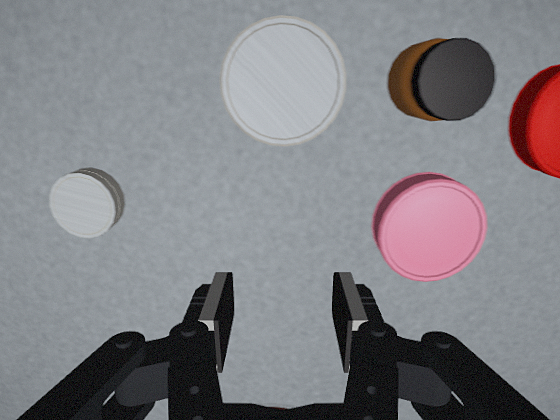

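Run:
```python
from h import *
c=np.load('wrist1.npz')
for u,v,z in [(284,80,.03),(87,205,.022),(455,80,.068),(432,228,.03)]: print(w2W(onplane(c,u,v,z)).round(4))
```

```text
[-0.149  -0.3121  0.03  ]
[-0.2476 -0.1478  0.022 ]
[-0.1471 -0.4202  0.068 ]
[-0.2622 -0.4348  0.03  ]
```

>>> move_arm(series=[[0,-0.01,0.14,0,0,0],[0,-0.01,0.28,0,0,0],[0,-0.01,0.4,0,0,0],[0,-0.01,0.5,0,0,0],[0,-0.01,0.5,0,0,0],[0,-0.01,0.54,0,0,0],[0,-0.01,0.54,0,0,0]])

```text
time_s: 2.12
tool_pos: [0.3503, -0.0679, 0.1825]
tool_rot: [-180.0, 0.1, -7.8]
force: [-0.1, 0.2, 0.2]
grip_width: 0.0424
```

Run:
```python
from h import *
o=sensors.get_obs();print(o['q'],o['tool_pos'],w2W(o['tool_pos']),o['tool_rot'],o['force'])
im,d=capture('wrist');save(0,im,'wrist2')
print(delta(W2w(-.048-.041,-.3116,.18),Rtool(90,90)))
```

```text
[-2.22785644e+01 -4.73744904e-01  1.35075640e+02 -3.51738446e-02
  4.55199807e+01  7.55789246e+01] [ 0.35032748 -0.06794182  0.18246391] [-0.23519094 -0.3160638   0.18246391] [-1.79993901e+02  1.24278141e-01 -7.83281075e+00] [-0.12294713  0.16065541  0.22227109]
(array([ 0.48557851, -0.0161679 ,  0.01127224]), array([ 3.72118017e-05,  5.18089308e-05, -4.83017676e-04]))
```

View pics/wrist2.png

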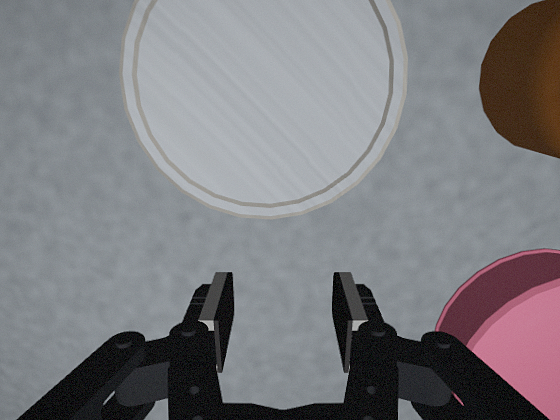

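>>> move_arm(series=[[0.04,-0.015,0.005,0,0,0],[0.08,-0.015,0.005,0,0,0],[0.13,-0.015,0.005,0,0,0],[0.18,-0.015,0.005,0,0,0],[0.22,-0.015,0.005,0,0,0],[0.26,-0.015,0.005,0,0,0],[0.3,-0.015,0.005,0,0,0],[0.33,-0.015,0.005,0,0,0]])

```text
time_s: 2.83
tool_pos: [0.4507, -0.0766, 0.1836]
tool_rot: [180.0, -0.2, -7.8]
force: [-2.3, -0.2, 0.4]
grip_width: 0.043
```

Run:
```python
from h import *
o=sensors.get_obs();print(o['q'],o['tool_pos'],w2W(o['tool_pos']),o['tool_rot'],o['force'])
im,d=capture('wrist');save(0,im,'wrist3')
im,d=capture('top');save(0,im,'top3')
```

```text
[-1.84532292e+01  1.09417153e+01  1.22170136e+02 -2.57081861e-02
  4.67284332e+01  7.93217532e+01] [ 0.45071748 -0.07664978  0.18356877] [-0.13453523 -0.3113302   0.18356877] [ 1.79951964e+02 -1.53468942e-01 -7.75732230e+00] [-2.31006277 -0.18499932  0.35566462]
```

View pics/wrist3.png

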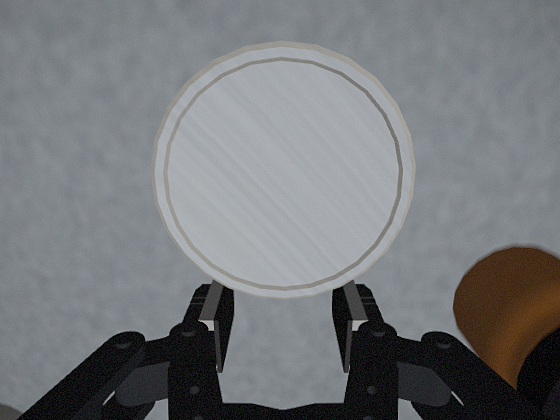

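View pics/top3.png

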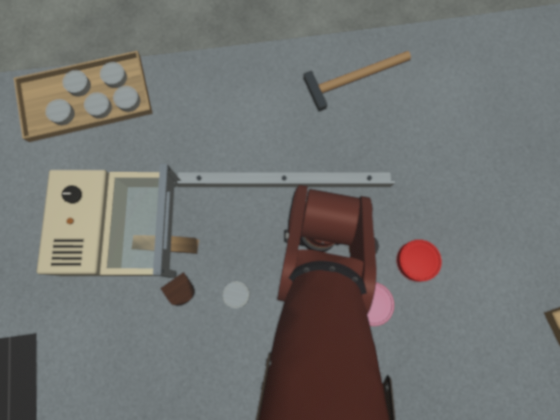

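>>> move_arm(series=[[0.03,0,0,0,0,0],[0.05,0,0,0,0,0],[0.07,0,0,0,0,0],[0.085,0,0,0,0,0],[0.095,0,0,0,0,0],[0.1,0,0,0,0,0]])

```text
time_s: 3.43
tool_pos: [0.4792, -0.0797, 0.1812]
tool_rot: [-180.0, 0.0, -7.7]
force: [-4.7, 0.5, 3.6]
grip_width: 0.0429
```

Run:
```python
from h import *
o=sensors.get_obs();print(o['tool_pos'],w2W(o['tool_pos']),o['force'])
c=get_calibration('wrist');im,d=capture('wrist');save(0,im,'wrist4');np.savez('wrist4.npz',im=im,d=d,**{k:np.array(v) for k,v in c.items()})
```

```text
[ 0.47921211 -0.07967722  0.18121083] [-0.10589119 -0.31053746  0.18121083] [-4.72807278  0.48832301  3.5978552 ]
```

View pics/wrist4.png

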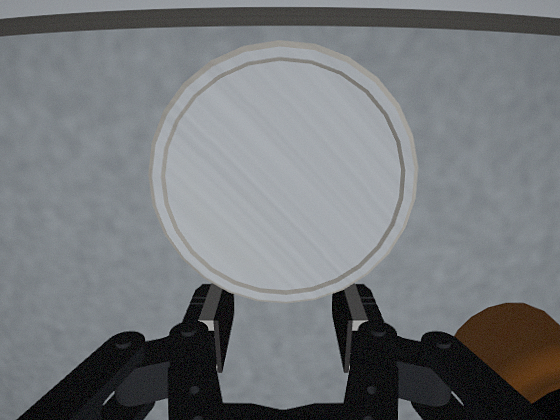

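Run:
```python
from h import *
c=np.load('wrist4.npz')
print('rail bot',w2W(onplane(c,284,26,0)),w2W(onplane(c,0,36,0)),w2W(onplane(c,559,34,0)),'railtop',w2W(onplane(c,284,9,.035)))
print('tin',w2W(onplane(c,284,170,.03)),w2W(onplane(c,284,42,.03)),w2W(onplane(c,284,299,.03)))
```

```text
rail bot [-0.00096856 -0.31132635  0.        ] [-0.00069901 -0.19983971  0.        ] [-2.40069707e-04 -4.18867093e-01  0.00000000e+00] railtop [-0.0014229  -0.31121825  0.035     ]
tin [-0.0489253  -0.31126401  0.03      ] [-0.00971808 -0.31123794  0.03      ] [-0.09778797 -0.31130667  0.03      ]
```

>>> move_arm(series=[[0.01,0,0,0,0,0],[0.015,0,0,0,0,0],[0.02,0,0,0,0,0],[0.025,0,0,0,0,0],[0.03,0,0,0,0,0],[0.03,0,0,0,0,0]])

```text
time_s: 3.98
tool_pos: [0.4875, -0.0808, 0.1809]
tool_rot: [-180.0, 0.1, -7.7]
force: [-4.2, 0.8, 2.3]
grip_width: 0.0429
```

Run:
```python
from h import *
o=sensors.get_obs();print(o['tool_pos'],w2W(o['tool_pos']),o['force'])
c=get_calibration('wrist');im,d=capture('wrist');save(0,im,'wrist5');np.savez('wrist5.npz',im=im,d=d,**{k:np.array(v) for k,v in c.items()})
```

```text
[ 0.48745587 -0.08080706  0.18093847] [-0.09757039 -0.31055982  0.18093847] [-4.22028564  0.78865054  2.27136912]
```

View pics/wrist5.png

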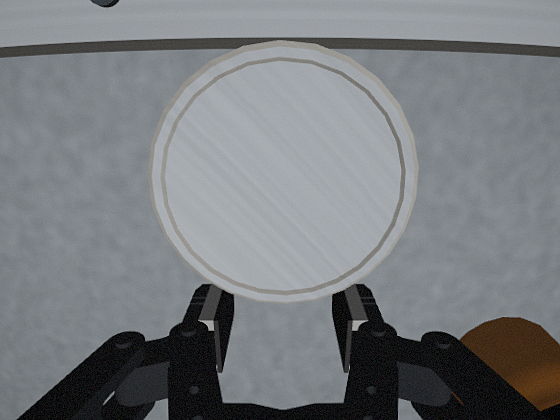

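>>> move_arm(series=[[0.004,0,0,0,0,0],[0.008,0,0,0,0,0],[0.01,0,0,0,0,0],[0.01,0,0,0,0,0]])

```text
time_s: 4.37
tool_pos: [0.4887, -0.0809, 0.1807]
tool_rot: [-180.0, 0.5, -7.7]
force: [-12.1, 0.4, 9.2]
grip_width: 0.0427
```

Run:
```python
from h import *
o=sensors.get_obs();print(o['tool_pos'],w2W(o['tool_pos']),o['force'])
```

```text
[ 0.48869756 -0.08093908  0.18072721] [-0.09632218 -0.31052537  0.18072721] [-12.14504853   0.39028233   9.1953865 ]
```

>>> move_arm(series=[[-0.1,0,0,0,0,0],[-0.2,0,0,0,0,0],[-0.2,0,-0.12,0,0,0],[-0.2,0,-0.25,0,0,0],[-0.2,0,-0.38,0,0,-0.02],[-0.15,0.1,-0.38,0,0,-0.04],[-0.08,0.2,-0.38,0,0,-0.06],[-0.04,0.25,-0.38,0,0,-0.08]], jaw=-1)

```text
time_s: 5.03
tool_pos: [0.4715, -0.157, 0.2986]
tool_rot: [179.5, -0.4, 21.2]
force: [0.0, 0.2, -0.1]
grip_width: 0.0
```

Run:
```python
from h import *
o=sensors.get_obs();print(o['q'],o['tool_pos'],w2W(o['tool_pos']),o['force'])
im,d=capture('top');save(0,im,'top6')
print(delta(W2w(-.060,-.39,.29),Rtool(10,90)))
```

```text
[-2.65019000e+01  3.57419544e+00  1.14703774e+02 -3.49611523e-02
  6.10264598e+01  4.22965868e+01] [ 0.47148824 -0.15695377  0.29864297] [-0.10325915 -0.38815444  0.29864297] [ 0.04920947  0.24537967 -0.06562502]
(array([0.12152859, 0.06797203, 0.02972339]), array([ 0.00220137, -0.00041292, -0.14154259]))
```

View pics/top6.png

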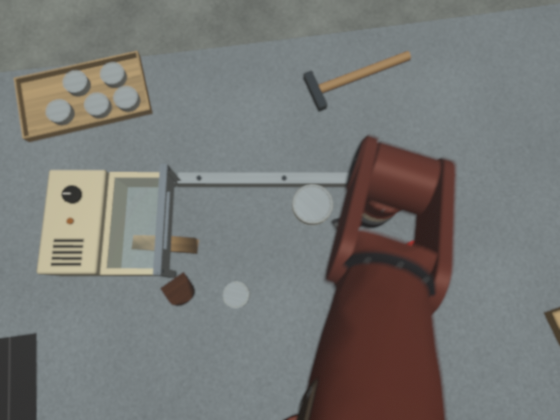

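>>> move_arm(series=[[0.12,0.07,0,0,0,-0.02],[0.12,0.07,0,0,0,-0.04],[0.12,0.07,0,0,0,-0.06],[0.12,0.07,0,0,0,-0.08],[0.12,0.07,0,0,0,-0.1],[0.12,0.07,0,0,0,-0.12],[0.12,0.07,0,0,0,-0.14],[0.12,0.07,0,0,0,-0.142]])

```text
time_s: 5.75
tool_pos: [0.5107, -0.1609, 0.2956]
tool_rot: [179.8, -0.0, 72.1]
force: [0.1, -1.0, -0.1]
grip_width: -0.0001
```

Run:
```python
from h import *
o=sensors.get_obs();print(o['q'],o['tool_pos'],w2W(o['tool_pos']),o['tool_rot'])
c=get_calibration('wrist');im,d=capture('wrist');save(0,im,'wrist7');np.savez('wrist7.npz',im=im,d=d,**{k:np.array(v) for k,v in c.items()})
print(delta(W2w(-.060,-.39,.183),Rtool(10,90)))
```

```text
[-2.50048672e+01  8.54956500e+00  1.09593503e+02  2.96515465e-02
  6.16712230e+01 -7.14903544e+00] [ 0.51066019 -0.16087216  0.29555624] [-0.06391423 -0.38682333  0.29555624] [ 1.79812484e+02 -2.83150037e-03  7.21301447e+01]
(array([-0.00802219,  0.01412452,  0.3751018 ]), array([ 4.29595550e-04,  3.96222331e-06, -1.10592994e-03]))
```

View pics/wrist7.png

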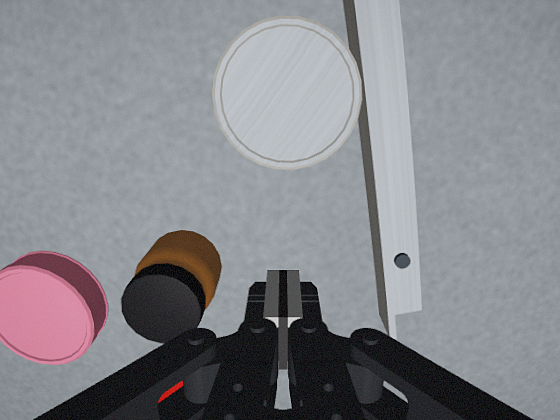

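>>> move_arm(series=[[0,0.02,0.13,0,0,0],[0,0.02,0.26,0,0,0],[0,0.02,0.34,0,0,0],[0,0.02,0.37,0,0,0],[0,0.02,0.375,0,0,0],[0,0.02,0.375,0,0,0]])

```text
time_s: 6.3
tool_pos: [0.5161, -0.1628, 0.183]
tool_rot: [180.0, 0.0, 71.9]
force: [0.4, -0.0, 0.2]
grip_width: 0.0003
```

Run:
```python
from h import *
o=sensors.get_obs();print(o['q'],o['tool_pos'],w2W(o['tool_pos']),o['tool_rot'],o['force'])
c=get_calibration('wrist');im,d=capture('wrist');save(0,im,'wrist8')
print(delta(W2w(-.056,-.25,.183),Rtool(10,90)))
```

```text
[-2.49366284e+01  1.95452857e+01  1.10920561e+02  5.54170941e-03
  4.94928174e+01 -6.87718825e+00] [ 0.51608731 -0.16275357  0.18295353] [-0.05828495 -0.38796553  0.18295353] [1.79958457e+02 7.63859169e-04 7.19369615e+01] [ 0.44992444 -0.03374931  0.18234787]
(array([ 0.45398159, -0.07781684,  0.00331586]), array([ 4.86393155e-04,  4.39338614e-05, -1.10346263e-03]))
```

View pics/wrist8.png

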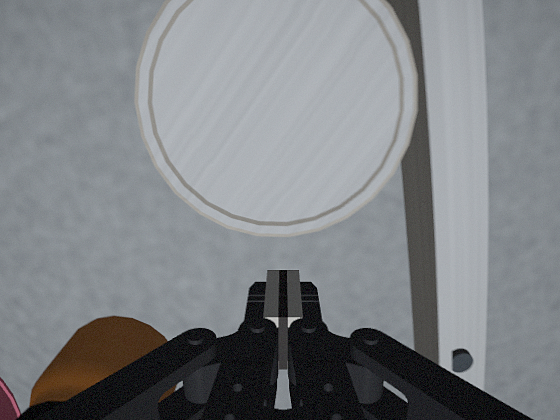

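>>> move_arm(series=[[0.05,-0.009,0,0,0,0],[0.1,-0.017,0,0,0,0],[0.15,-0.026,0,0,0,0],[0.2,-0.035,0,0,0,0],[0.26,-0.045,0,0,0,0],[0.32,-0.055,0,0,0,0],[0.38,-0.065,0,0,0,0],[0.43,-0.074,0,0,0,0]])

```text
time_s: 7.02
tool_pos: [0.5356, -0.0329, 0.1855]
tool_rot: [179.7, 0.1, 72.0]
force: [-2.3, -3.0, -0.1]
grip_width: -0.0001
```

Run:
```python
from h import *
o=sensors.get_obs();print(o['q'],o['tool_pos'],w2W(o['tool_pos']),o['tool_rot'],o['force'])
c=get_calibration('wrist');im,d=capture('wrist');save(0,im,'wrist9')
print(delta(W2w(-.056,-.18,.183),Rtool(10,90)))
```

```text
[-10.98801736  18.79489084 111.57887723  -0.12873639  49.38535302
   7.0677402 ] [ 0.53562988 -0.03292016  0.18552785] [-0.05619991 -0.25668614  0.18552785] [1.79748955e+02 6.77010891e-02 7.20276920e+01] [-2.32889961 -2.99801818 -0.10006141]
(array([ 0.24474934, -0.04365726,  0.00832621]), array([ 0.00070594, -0.0002218 , -0.00082881]))
```

View pics/wrist9.png

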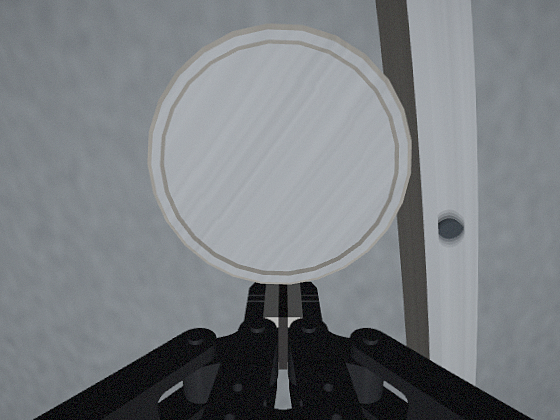

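>>> move_arm(series=[[0.03,-0.005,0,0,0,0],[0.065,-0.011,0,0,0,0],[0.1,-0.018,0,0,0,0],[0.135,-0.024,0,0,0,0],[0.17,-0.03,0,0,0,0],[0.2,-0.035,0,0,0,0],[0.23,-0.041,0,0,0,0],[0.245,-0.043,0,0,0,0]])

```text
time_s: 7.73
tool_pos: [0.5456, 0.0399, 0.1849]
tool_rot: [179.9, 0.2, 72.1]
force: [-4.8, -7.4, 6.9]
grip_width: 0.0007
```

Run:
```python
from h import *
o=sensors.get_obs();print(o['q'],o['tool_pos'],w2W(o['tool_pos']),o['tool_rot'],o['force'])
c=get_calibration('wrist');im,d=capture('wrist');save(0,im,'wrist10')
np.savez('wrist10.npz',im=im,d=d,**{k:np.array(v) for k,v in c.items()})
```

```text
[ -3.124586    19.92372634 110.10447412  -0.24085652  49.90091493
  14.9652968 ] [0.5455843  0.03989944 0.18488905] [-0.05602793 -0.18318951  0.18488905] [1.79884134e+02 1.59934483e-01 7.20649801e+01] [-4.80224616 -7.39947854  6.89063487]
```

View pics/wrist10.png

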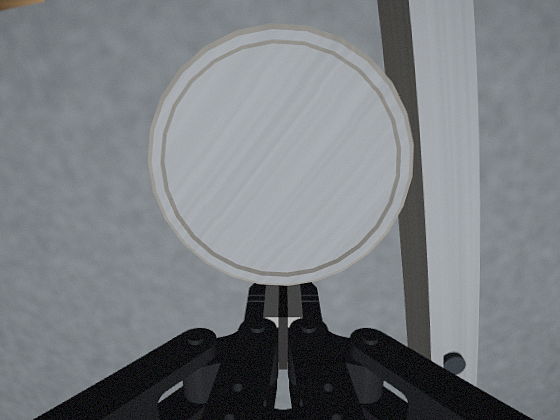

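Run:
```python
from h import *
for th in (70,50,35):
  print(th,delta(W2w(-.085,-.348,.22),Rtool(10,th)))
```

```text
70 (array([-0.55964212,  0.00367184, -0.11614704]), array([ 0.00046407,  0.05585901, -0.00073925]))
50 (array([-0.55964212,  0.00367184, -0.11614704]), array([ 0.00059445,  0.11141442, -0.00065746]))
35 (array([-0.55964212,  0.00367184, -0.11614704]), array([ 0.00068768,  0.15308098, -0.00058488]))
```

>>> move_arm(series=[[-0.07,0,0,0,0,0],[-0.16,0,-0.06,0,0.019,0],[-0.26,0.003,-0.12,0,0.038,0],[-0.35,0.003,-0.12,0,0.057,0],[-0.44,0.003,-0.12,0,0.076,0],[-0.53,0.003,-0.12,0,0.095,0],[-0.56,0.003,-0.12,0,0.114,0],[-0.56,0.003,-0.12,0,0.133,0]])

```text
time_s: 8.45
tool_pos: [0.4944, -0.1228, 0.221]
tool_rot: [179.4, -48.1, 72.1]
force: [-0.4, 0.5, 0.3]
grip_width: -0.0
```

Run:
```python
from h import *
o=sensors.get_obs();print(o['q'],o['tool_pos'],w2W(o['tool_pos']),o['tool_rot'],o['force'])
c=get_calibration('wrist');im,d=capture('wrist');save(0,im,'wrist11')
c=get_calibration('scene');im,d=capture('scene');save(0,im,'scene11')
print(delta(W2w(-.085,-.348,.20),Rtool(10,35)))
```

```text
[-32.79708331  17.1652067  115.03497378  49.4536314   71.71742795
 -41.34632702] [ 0.4944438  -0.12280785  0.22097806] [-0.08505346 -0.35125655  0.22097806] [179.44622838 -48.0861499   72.12127377] [-0.37979139  0.45562343  0.34940776]
(array([-0.04266043,  0.00116444,  0.04823713]), array([ 0.00139431,  0.01975896, -0.00091438]))
```

View pics/wrist11.png

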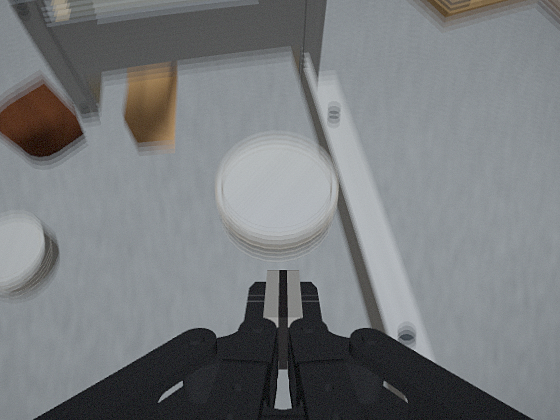

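View pics/scene11.png

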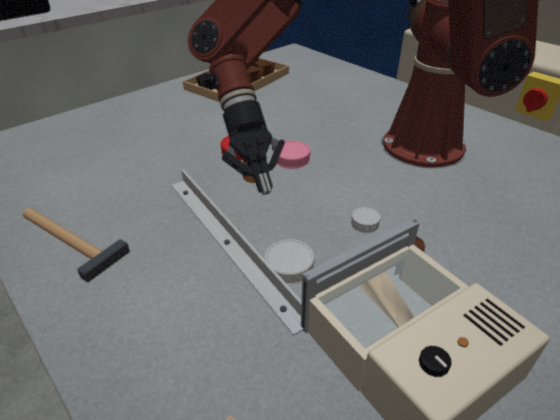

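>>> move_arm(series=[[0,0,0,0,0.015,0],[0,0,0,0,0.02,0],[0,0,0,0,0.02,0]])

```text
time_s: 8.8
tool_pos: [0.494, -0.1193, 0.2188]
tool_rot: [-180.0, -54.9, 72.0]
force: [0.3, 0.1, -0.6]
grip_width: 0.0001
```

Run:
```python
from h import *
o=sensors.get_obs();print(o['q'],o['tool_pos'],w2W(o['tool_pos']),o['tool_rot'],o['force'])
c=get_calibration('wrist');im,d=capture('wrist');save(0,im,'wrist12');np.savez('wrist12.npz',im=im,d=d,**{k:np.array(v) for k,v in c.items()})
print(delta(W2w(-.085,-.348,.115),Rtool(10,35)))
```

```text
[-33.52237153  18.81822376 115.00604707  54.31415529  76.1439753
 -44.27608787] [ 0.49398884 -0.11926428  0.2188191 ] [-0.08597609 -0.34780508  0.2188191 ] [-179.9901272   -54.93930769   72.0130692 ] [ 0.26238902  0.059407   -0.63342986]
(array([-0.28350994,  0.00342674,  0.19857541]), array([ 0.00070504,  0.00030894, -0.00048695]))
```

View pics/wrist12.png

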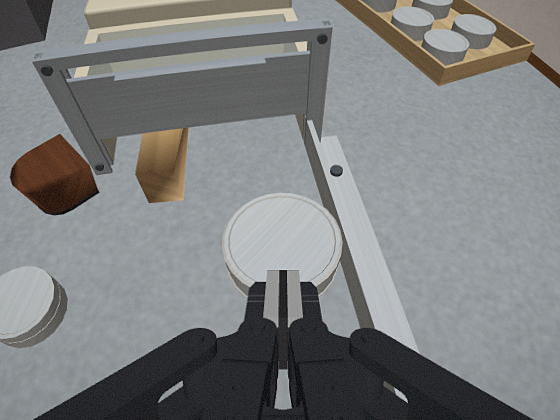

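Run:
```python
import cv2
im=cv2.imread('pics/wrist12.png')
cv2.imwrite('pics/c4.png',cv2.resize(im[90:250,60:260],None,fx=4,fy=3.7,interpolation=cv2.INTER_CUBIC))
```

```text
(no output)
```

View pics/c4.png

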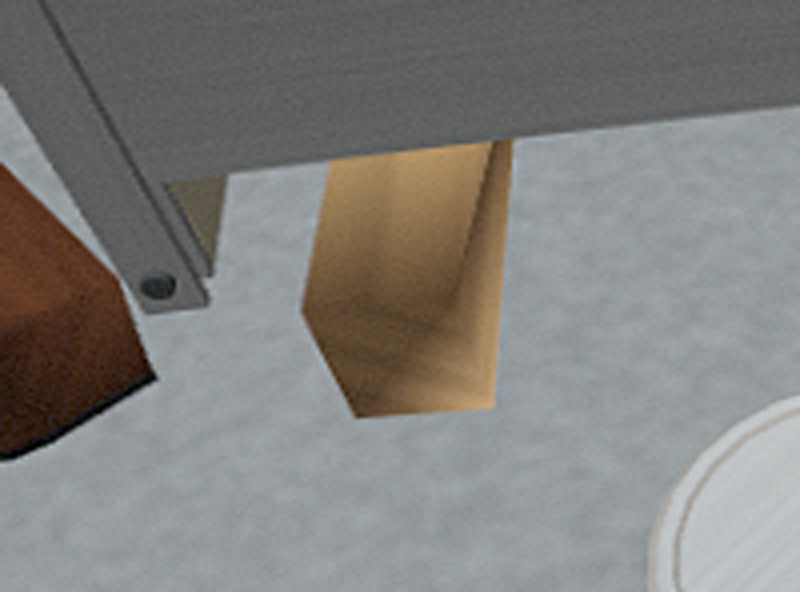

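Run:
```python
from h import *
c=np.load('wrist12.npz')
for n,x,y,z in [('gL',145,314,0),('gR',208,302,0),('wb1',357,418,0),('wb2',495,407,0),('wt1',303,310,.04),('wt2',455,303,.04),('s1',330,158,.04),('s2',490,141,.04)]:
    print(n,w2W(onplane(c,60+(x+.5)/4-.5,90+(y+.5)/3.7-.5,z)).round(4))
for n,u,v,z in [('tinL',223,243,.03),('tinR',342,243,.03),('tinfar',283,194,.03),('gRfoot',305,117,0)]: print(n,w2W(onplane(c,u,v,z)).round(4))
```

```text
gL [-0.2119 -0.0041  0.    ]
gR [-0.1963 -0.0028  0.    ]
wb1 [-0.1576 -0.0498  0.    ]
wb2 [-0.1257 -0.0522  0.    ]
wt1 [-0.1575 -0.0497  0.04  ]
wt2 [-0.1256 -0.0537  0.04  ]
s1 [-0.1543  0.0013  0.04  ]
s2 [-0.1174  0.0003  0.04  ]
tinL [-0.0912 -0.1244  0.03  ]
tinR [-0.0032 -0.1404  0.03  ]
tinfar [-0.0384 -0.086   0.03  ]
gRfoot [0.0094 0.0411 0.    ]
```

```bash
sed -i 's/O=np.array(\[.6255,.2140,0\])/O=np.array([.6260,.2180,0])/' h.py
python3 - <<'E'
from h import *
print(w2W(sensors.get_obs()['tool_pos']))
print(delta(W2w(-.0845,-.355,.105),Rtool(10,32)))
E
```

```text
[-0.08594512 -0.35166236  0.21884057]
(array([-0.3162195 ,  0.00671505,  0.21000835]), array([ 0.00071764,  0.00864226, -0.00046838]))
```

>>> move_arm(series=[[-0.08,0.002,0.05,0,0.009,0],[-0.16,0.004,0.1,0,0.009,0],[-0.22,0.006,0.15,0,0.009,0],[-0.28,0.006,0.19,0,0.009,0],[-0.3,0.006,0.2,0,0.009,0],[-0.31,0.006,0.206,0,0.009,0],[-0.31,0.006,0.206,0,0.009,0]])

```text
time_s: 9.43
tool_pos: [0.4949, -0.122, 0.1071]
tool_rot: [-180.0, -58.3, 72.0]
force: [0.4, -0.1, 0.4]
grip_width: 0.0001
```

Run:
```python
from h import *
o=sensors.get_obs();print(o['q'],w2W(o['tool_pos']),o['tool_rot'],o['force'])
R=Rt();print('tip',w2W(o['tool_pos']+R.apply([0,0,.173])),'low',w2W(o['tool_pos']+R.apply([-.011,0,.173])),'up',w2W(o['tool_pos']+R.apply([.011,0,.173])))
c=get_calibration('wrist');im,d=capture('wrist');save(0,im,'wrist13')
im,d=capture('scene');save(0,im,'scene13')
print(delta(W2w(-.0815,-.2075,.105),Rtool(10,32)))
```

```text
[-34.17227257  33.40870515 112.82193824  59.03029088  72.25505966
 -55.89725737] [-0.08463998 -0.35441726  0.10713514] [-179.95850227  -58.27907861   72.02703334] [ 0.43434952 -0.14090227  0.40417064]
tip [-0.05839321 -0.20961971  0.01617483] low [-0.05942961 -0.2153097   0.00681802] up [-0.05735681 -0.20392972  0.02553164]
(array([ 0.24563653, -0.07951334,  0.41788905]), array([ 0.00090953, -0.00078469, -0.00018724]))
```

View pics/wrist13.png

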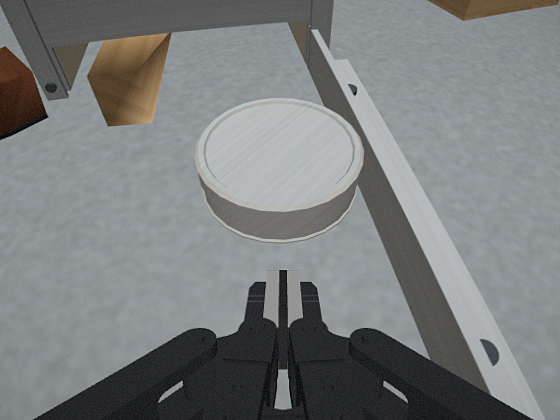

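View pics/scene13.png

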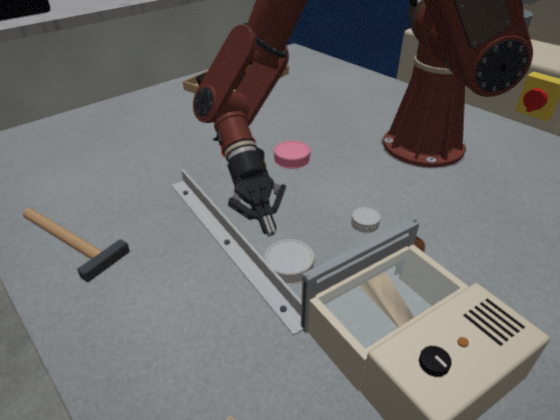

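>>> move_arm(series=[[0.018,-0.006,0.035,0,0,0],[0.038,-0.013,0.07,0,0,0],[0.058,-0.02,0.105,0,0,0],[0.078,-0.026,0.14,0,0,0],[0.1,-0.033,0.175,0,0,0],[0.12,-0.04,0.21,0,0,0],[0.14,-0.046,0.245,0,0,0],[0.162,-0.053,0.279,0,0,0]])

```text
time_s: 10.2
tool_pos: [0.5093, -0.0243, 0.1055]
tool_rot: [179.9, -58.4, 72.2]
force: [-4.3, -6.1, 4.3]
grip_width: 0.0001
```

```bash
cat > st.py <<'E'
from h import *
import sys
o=sensors.get_obs();print(o['q'].round(1),w2W(o['tool_pos']),o['tool_rot'],o['force'])
R=Rt();print('tip',w2W(o['tool_pos']+R.apply([0,0,.173])),'low',w2W(o['tool_pos']+R.apply([-.011,0,.173])),'up',w2W(o['tool_pos']+R.apply([.011,0,.173])))
n=sys.argv[1]
c=get_calibration('wrist');im,d=capture('wrist');save(0,im,'wrist'+n);np.savez('wrist'+n+'.npz',im=im,d=d,**{k:np.array(v) for k,v in c.items()})
if len(sys.argv)>2:
  im,d=capture('scene');save(0,im,'scene'+n);np.savez('scene'+n+'.npz',im=im,d=d)
E
python3 st.py 14; python3 -c "
from h import *
print(delta(W2w(-.0815,-.1375,.105),Rtool(10,32)))"
```

```text
[-23.5  32.2 115.6  67.6  66.5 -54.7] [-0.08340772 -0.25562916  0.10548808] [179.92943402 -58.37690799  72.17830464] [-4.28004206 -6.14421767  4.30174496]
tip [-0.05718291 -0.11066999  0.0147792 ] low [-0.05820146 -0.11634697  0.00541253] up [-0.05616435 -0.10499302  0.02414588]
(array([ 0.19971842, -0.0602131 ,  0.32668857]), array([ 0.00030869, -0.00117175, -0.00028434]))
```

View pics/wrist14.png

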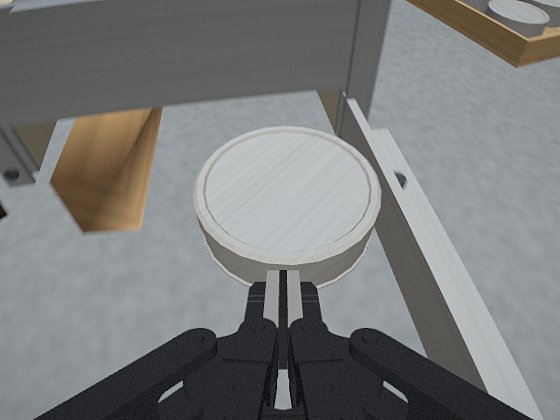

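>>> move_arm(series=[[0.018,-0.005,0.03,0,0,0],[0.034,-0.01,0.056,0,0,0],[0.052,-0.016,0.085,0,0,0],[0.07,-0.021,0.114,0,0,0],[0.088,-0.026,0.143,0,0,0],[0.105,-0.031,0.172,0,0,0],[0.12,-0.036,0.196,0,0,0],[0.12,-0.036,0.196,0,0,0]])

```text
time_s: 10.92
tool_pos: [0.5199, 0.0454, 0.1044]
tool_rot: [-179.9, -58.3, 72.1]
force: [-0.3, -0.2, 0.6]
grip_width: -0.0002
```

```bash
python3 st.py 15 s; python3 -c "
from h import *
print(delta(W2w(-.0815,-.1375,.105),Rtool(10,32)))"
```

```text
[-15.4  32.2 115.9  73.9  62.3 -53.4] [-0.08221001 -0.18517762  0.10439679] [-179.94264754  -58.33521436   72.08952938] [-0.33917722 -0.21801194  0.5654832 ]
tip [-0.05615244 -0.04025542  0.01358072] low [-0.057181   -0.04593751  0.00421825] up [-0.05512388 -0.03457333  0.0229432 ]
(array([ 0.08587592, -0.02818408,  0.13443536]), array([ 0.00066937, -0.0008362 , -0.00041149]))
```

View pics/wrist15.png

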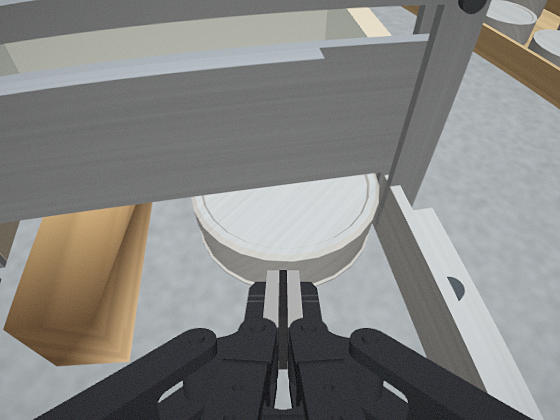

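View pics/scene15.png

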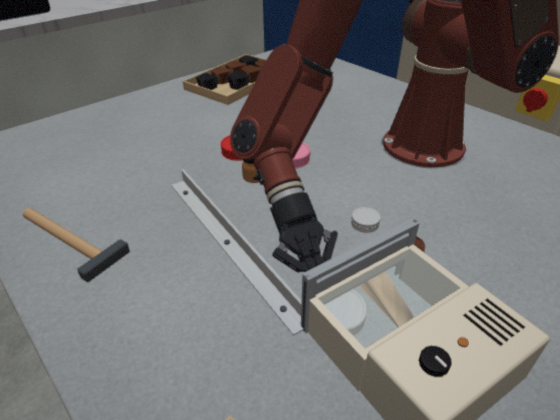

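>>> move_arm(series=[[0.012,-0.004,0.02,0,0,0],[0.024,-0.008,0.038,0,0,0],[0.036,-0.012,0.056,0,0,0],[0.048,-0.016,0.074,0,0,0],[0.058,-0.019,0.09,0,0,0],[0.064,-0.021,0.1,0,0,0],[0.064,-0.021,0.1,0,0,0]])

```text
time_s: 11.6
tool_pos: [0.5254, 0.0804, 0.1048]
tool_rot: [-180.0, -58.4, 72.0]
force: [-0.6, 0.1, -0.4]
grip_width: 0.0
```

```bash
python3 st.py 16 s; python3 -c "
from h import *
print(delta(W2w(-.0815,-.1375,.105),Rtool(10,32)))
import cv2
im=cv2.imread('pics/scene16.png');cv2.imwrite('pics/c5.png',cv2.resize(im[210:350,260:460],None,fx=4,fy=4,interpolation=cv2.INTER_CUBIC))"
```

```text
[-11.2  32.3 115.7  77.1  60.2 -52.5] [-0.08138467 -0.14971974  0.10482549] [-179.96219366  -58.36587732   72.04134596] [-0.56920963  0.06364976 -0.35330073]
tip [-0.05513847 -0.00478222  0.01408821] low [-0.05617092 -0.01045852  0.00472265] up [-0.05410603  0.00089407  0.02345377]
(array([ 0.02149339, -0.00976561,  0.03569694]), array([ 0.00081892, -0.00104994, -0.00042025]))
```

View pics/wrist16.png

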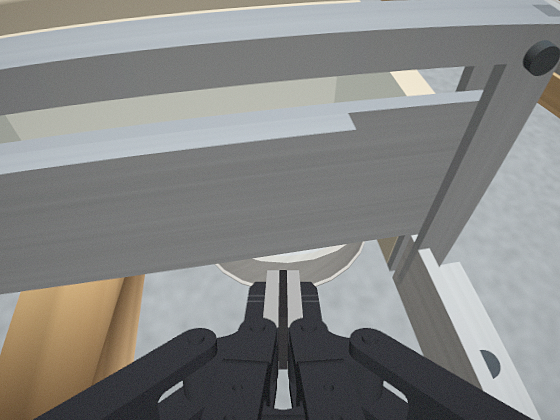

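View pics/c5.png

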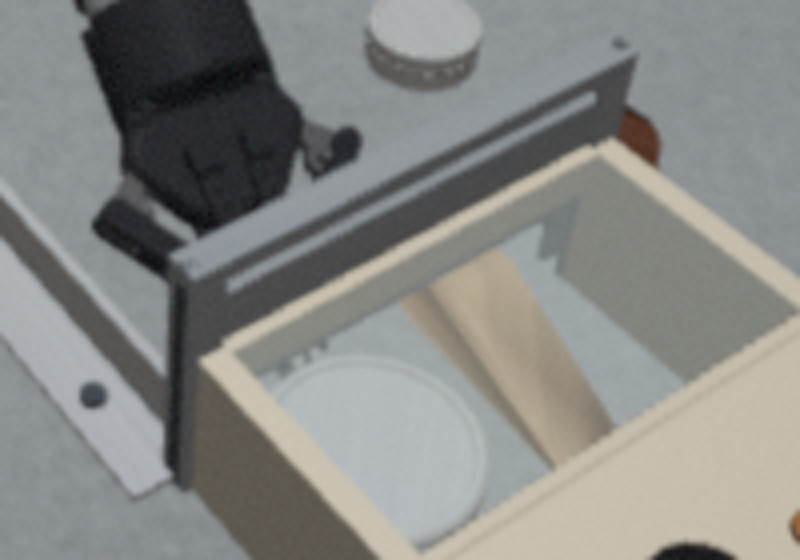

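>>> move_arm(series=[[0.006,-0.002,0.01,0,0,0],[0.012,-0.004,0.019,0,0,0],[0.018,-0.006,0.028,0,0,0],[0.023,-0.008,0.036,0,0,0],[0.023,-0.008,0.036,0,0,0],[0.023,-0.008,0.036,0,0,0]])

```text
time_s: 12.2
tool_pos: [0.5272, 0.0927, 0.1051]
tool_rot: [180.0, -58.3, 72.0]
force: [-0.1, 0.1, -0.1]
grip_width: -0.0
```

```bash
python3 st.py 17 s; python3 -c "
from h import *
import cv2
im=cv2.imread('pics/scene17.png');cv2.imwrite('pics/c6.png',cv2.resize(im[250:350,290:430],None,fx=5.7,fy=5.7,interpolation=cv2.INTER_CUBIC))"
```

```text
[ -9.7  32.3 115.5  78.2  59.4 -52.2] [-0.08121867 -0.13735403  0.10508801] [179.99518534 -58.34445524  72.0335797 ] [-0.12262029  0.0686156  -0.14409838]
tip [-0.05483229  0.00752353  0.01429565] low [-0.05586613  0.00184393  0.00493224] up [-0.05379845  0.01320312  0.02365905]
```

View pics/c6.png

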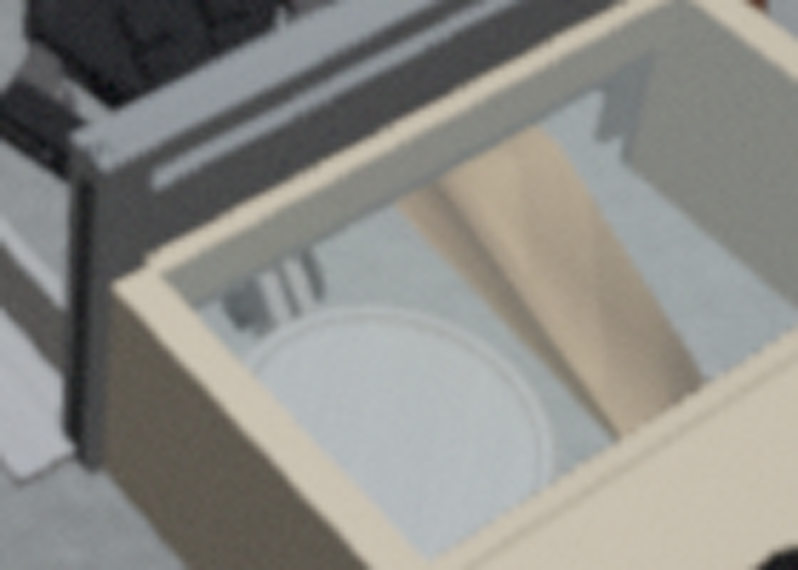

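View pics/wrist17.png

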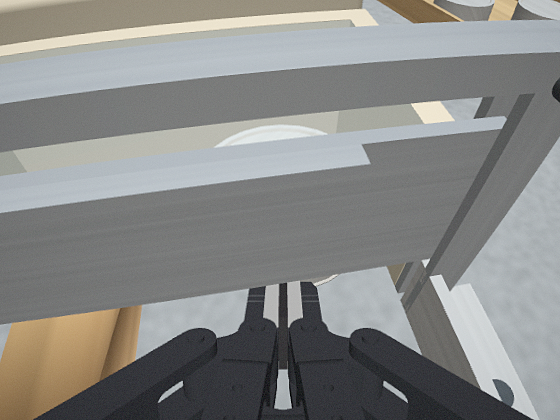

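Run:
```python
from h import *
c=get_calibration('scene')
im=cv2.imread('pics/scene17.png');big=cv2.resize(im[250:350,290:430],None,fx=5.7,fy=5.7,interpolation=cv2.INTER_CUBIC)
for ty,col in ((.050,(0,0,255)),(.058,(0,255,0)),(.066,(255,0,0))):
    pts=np.array([proj(c,W2w(-.046+.046*np.cos(a),ty+.046*np.sin(a),.03)) for a in np.linspace(0,2*np.pi,90)])
    pts=((pts-[290,250]+.5)*5.7-.5).astype(int); cv2.polylines(big,[pts],True,col,1)
# opening/chamber check: guide right top corners & shutter slot
for x,y,z in [(.016,-.008,.126),(.016,.008,.126),(-.211,-.008,.126),(-.211,.008,.126)]:
    p=((proj(c,W2w(x,y,z))-[290,250]+.5)*5.7).astype(int);cv2.circle(big,tuple(int(i) for i in p),4,(255,0,255),1)
cv2.imwrite('pics/c7.png',big)
im,d=capture('top');save(0,im,'top17')
```

```text
(no output)
```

View pics/c7.png

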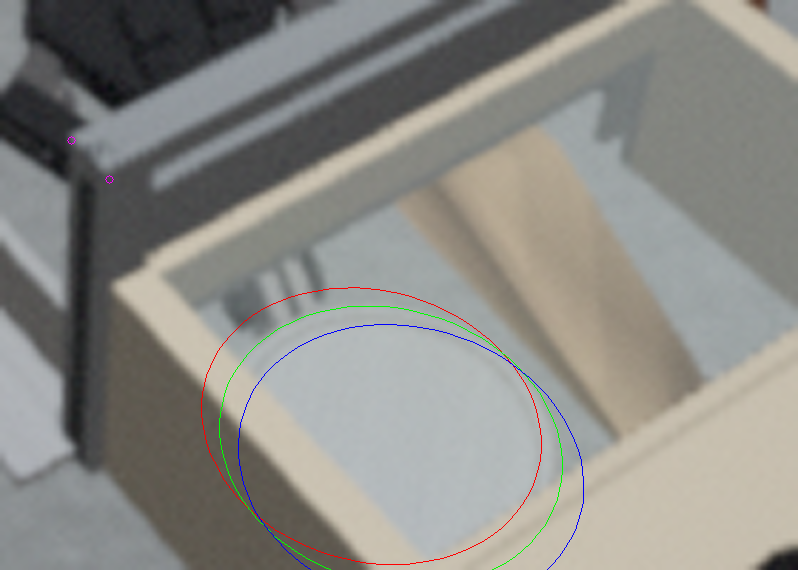

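View pics/top17.png

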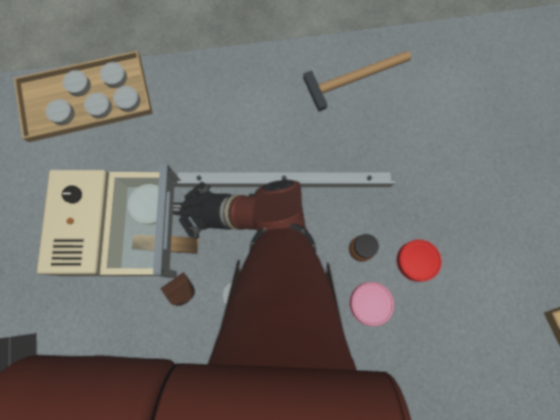

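>>> move_arm(series=[[-0.02,0.006,-0.035,0,0,0],[-0.05,0.015,-0.085,0,0,0],[-0.085,0.025,-0.14,0,0,0],[-0.12,0.036,-0.196,0,0,0],[-0.14,0.05,-0.27,0,0,0],[-0.1,0.056,-0.37,0,0,0],[-0.06,0.056,-0.43,0,0,0],[-0.06,0.056,-0.43,0,0,0]])

```text
time_s: 13.02
tool_pos: [0.5083, -0.0287, 0.1609]
tool_rot: [179.3, -58.4, 72.4]
force: [0.3, 0.3, -0.3]
grip_width: 0.0001
```

```bash
python3 st.py 18 s
```

```text
[-24.1  24.9 117.   65.3  68.8 -49.3] [-0.08385369 -0.26019655  0.16089426] [179.26217881 -58.3687717   72.44906793] [ 0.33766616  0.25613795 -0.32095288]
tip [-0.05633384 -0.1154861   0.07017193] low [-0.05732578 -0.12116913  0.06080607] up [-0.05534189 -0.10980307  0.07953778]
```

View pics/wrist18.png

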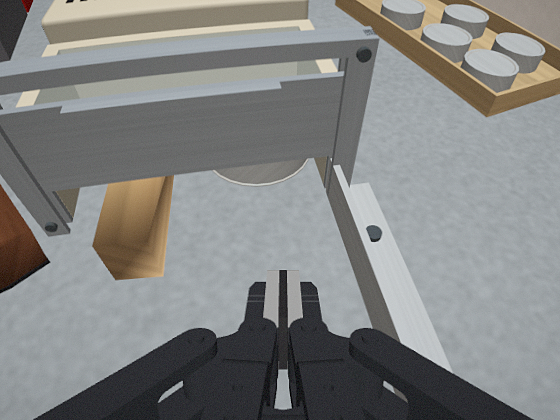

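View pics/scene18.png

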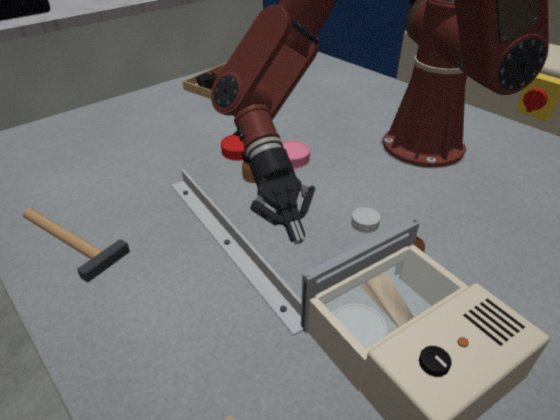

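Run:
```python
import cv2
im=cv2.imread('pics/wrist18.png')
cv2.imwrite('pics/c8.png',cv2.resize(im[150:300,30:330],None,fx=2.66,fy=2.66*1.4,interpolation=cv2.INTER_CUBIC))
```

```text
(no output)
```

View pics/c8.png

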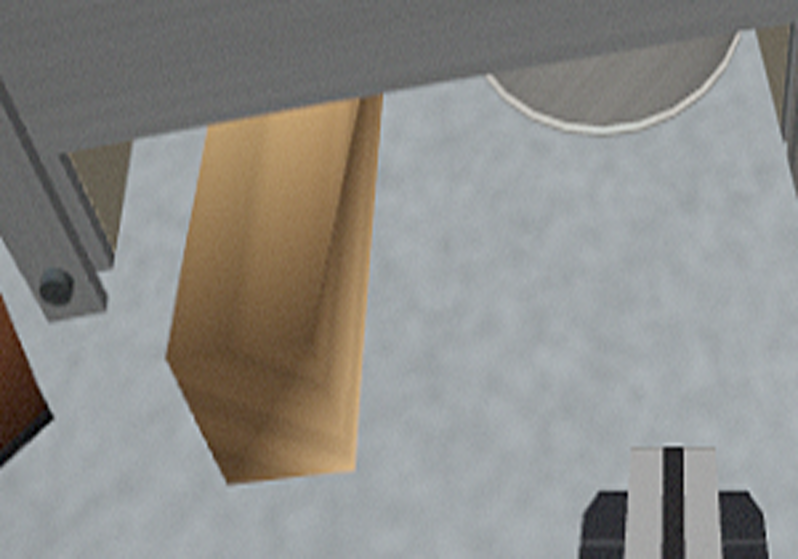

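Run:
```python
from h import *
c=np.load('wrist18.npz')
for n,x,y,z in [('gL',50,321,0),('gR',106,310,0),('wb1',228,486,0),('wb2',356,472,0),('wt1',167,357,.04),('wt2',310,350,.04),('s1',208,124,.04),('s2',364,98,.04),('wbright far',383,95,0),('tin near',600,132,0)]:
    print(n,w2W(onplane(c,30+(x+.5)/2.66-.5,150+(y+.5)/3.724-.5,z)).round(4))
# pose target, theta 40, az 5
T=W2w(-.138,-.11,.075);R=Rtool(5,40);print('pre',delta(T-R.apply([0,0,.173]),R))
```

```text
gL [-0.2113 -0.0083  0.    ]
gR [-0.1956 -0.0082  0.    ]
wb1 [-0.1575 -0.0543  0.    ]
wb2 [-0.1255 -0.0568  0.    ]
wt1 [-0.1572 -0.0541  0.04  ]
wt2 [-0.1258 -0.0582  0.04  ]
s1 [-0.1539 -0.0036  0.04  ]
s2 [-0.1149 -0.0043  0.04  ]
wbright far [-0.1189  0.0381  0.    ]
tin near [-0.0543  0.0149  0.    ]
pre (array([ 0.08817098, -0.21950514, -0.03601485]), array([ 0.0123752 , -0.02301323, -0.00847134]))
```

Run:
```python
from h import *
T=W2w(-.145,-.105,.065);R=Rtool(4.2,40);print('pre',delta(T-R.apply([0,0,.173]),R))
```

```text
pre (array([ 0.06658197, -0.23940557, -0.00762709]), array([ 0.01417791, -0.02300514, -0.00977406]))
```

>>> move_arm(series=[[0.03,-0.06,-0.005,0.005,-0.008,-0.003],[0.06,-0.13,-0.008,0.01,-0.016,-0.007],[0.066,-0.19,-0.008,0.014,-0.023,-0.01],[0.066,-0.23,-0.008,0.014,-0.023,-0.01],[0.066,-0.24,-0.008,0.014,-0.023,-0.01],[0.066,-0.24,-0.008,0.014,-0.023,-0.01]], jaw=0.4)

```text
time_s: 13.62
tool_pos: [0.4391, 0.0051, 0.1745]
tool_rot: [-179.7, -50.1, 78.0]
force: [0.0, 0.2, 0.1]
grip_width: 0.0599
```

```bash
python3 st.py 19 s;python3 - <<'E'
from h import *
R=Rtool(4.2,40)
for T in (W2w(-.1435,-.085,.0145),W2w(-.1388,-.018,.0145)):
  print(delta(T-R.apply([0,0,.173]),R))
print(sensors.get_obs()['grip_width'])
E
```

```text
[-22.   15.6 125.6  56.   65.5 -47.2] [-0.15691831 -0.23589015  0.1745157 ] [-179.69289443  -50.06329145   78.03001091] [0.00222064 0.16170493 0.05262248]
tip [-0.14785113 -0.10355062  0.0634615 ] low [-0.14838304 -0.11059191  0.0550272 ] up [-0.14731922 -0.09650933  0.07189579]
(array([-0.08434251,  0.00190876,  0.15579807]), array([-1.92518835e-04, -1.14656338e-04, -4.85559507e-05]))
(array([0.05944162, 0.00134046, 0.32740525]), array([-1.92518835e-04, -1.14656338e-04, -4.85559507e-05]))
0.0595775705043221
```

View pics/wrist19.png

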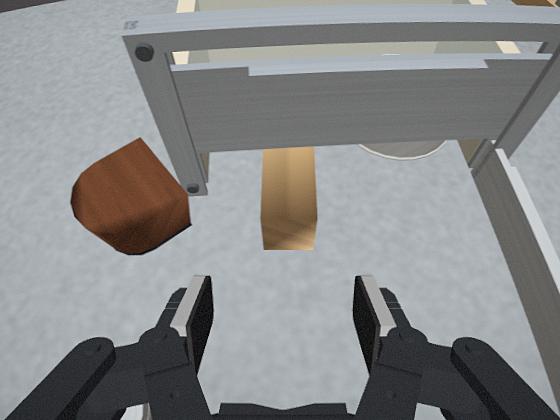

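Run:
```python
from h import *
c=np.load('wrist19.npz')
for u,v,z in [(265,250,0),(314,249,0),(261,219,.04),(317,219,.04),(264,150,.04),(314,148,.04),(207,193,0)]:
    p=onplane(c,u,v,z);o=sensors.get_obs();print(w2W(p).round(4),Rt().inv().apply(p-o['tool_pos']).round(4))
```

```text
[-0.1564 -0.0544  0.    ] [-0.0176 -0.0142  0.2517]
[-0.1246 -0.056   0.    ] [-0.0171  0.0175  0.2523]
[-0.1568 -0.0544  0.04  ] [ 0.0131 -0.0147  0.226 ]
[-0.1258 -0.0567  0.04  ] [0.0131 0.0164 0.226 ]
[-0.1529 -0.0047  0.04  ] [ 0.0451 -0.0145  0.2643]
[-0.1215 -0.0053  0.04  ] [0.0462 0.0169 0.2655]
[-0.1955 -0.0068  0.    ] [ 0.0111 -0.0568  0.2859]
```

>>> move_arm(series=[[-0.04,0.004,0.075,0,0,0],[-0.084,0.004,0.156,0,0,0],[-0.084,0.004,0.156,0,0,0],[-0.05,0.004,0.197,0,0,0],[-0.01,0.004,0.245,0,0,0],[0.03,0.004,0.292,0,0,0],[0.057,0.004,0.324,0,0,0],[0.057,0.004,0.324,0,0,0]])

```text
time_s: 14.38
tool_pos: [0.46, 0.0886, 0.127]
tool_rot: [180.0, -50.1, 78.4]
force: [0.2, 0.1, 0.1]
grip_width: 0.0597
```

```bash
python3 st.py 20 s
```

```text
[-10.5  23.4 123.4  66.3  56.9 -49.3] [-0.14732933 -0.15037724  0.12699437] [179.96767004 -50.10903704  78.35652555] [0.23014417 0.06184164 0.05245231]
tip [-0.13798776 -0.01796928  0.01604453] low [-0.13847907 -0.02500676  0.0076046 ] up [-0.13749646 -0.01093179  0.02448446]
```

View pics/wrist20.png

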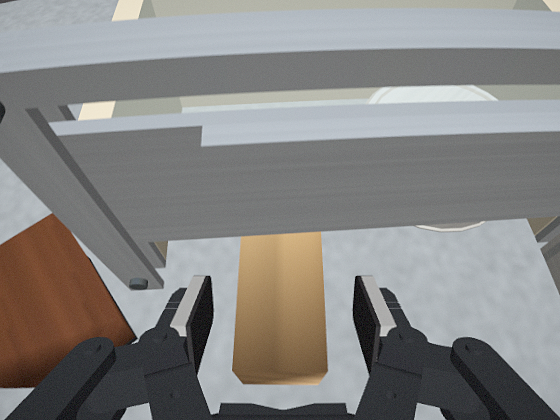

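View pics/scene20.png

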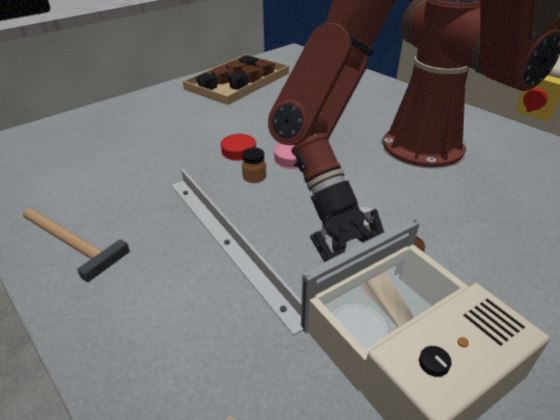

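>>> move_arm(series=[[0,0,0,0,0,0],[0,0,0,0,0,0],[0,0,0,0,0,0],[0,0,0,0,0,0],[0,0,0,0,0,0],[0,0,0,0,0,0]], jaw=-1, squeeze=50)

```text
time_s: 14.98
tool_pos: [0.4589, 0.0867, 0.1265]
tool_rot: [-179.9, -50.0, 78.2]
force: [-3.3, -5.9, 4.5]
grip_width: 0.0313
```

```bash
python3 st.py 21;python3 - <<'E'
from h import *
o=sensors.get_obs();print(o['grip_width'])
print(Rt().inv().apply(-EY*.13)/.3, Rt().inv().apply(EZ*.01)/.3)
E
```

```text
[-10.7  23.4 123.6  66.2  56.9 -49.4] [-0.14814305 -0.15242317  0.1264757 ] [-179.94644395  -50.04687808   78.16381687] [-3.26325912 -5.87653891  4.5334749 ]
tip [-0.13862362 -0.0201486   0.01538196] low [-0.13913926 -0.02719352  0.00694969] up [-0.13810798 -0.01310368  0.02381423]
0.03160357239248236
[-0.27754393  0.03134189 -0.33130776] [ 2.55512672e-02 -1.85487328e-05 -2.14066230e-02]
```

View pics/wrist21.png

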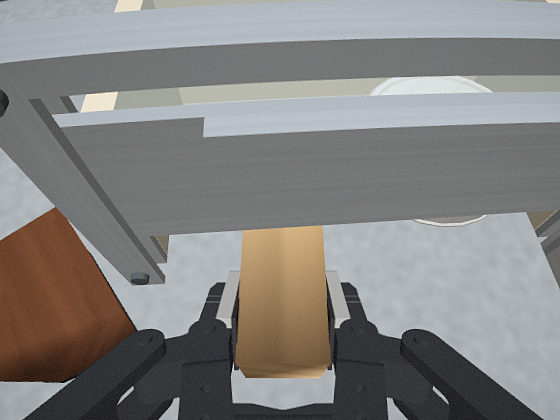

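>>> move_arm(series=[[-0.009,0.001,-0.01,0,0,0],[-0.018,0.002,-0.021,0,0,0],[-0.028,0.003,-0.033,0,0,0],[-0.038,0.004,-0.045,0,0,0],[-0.048,0.005,-0.057,0,0,0],[-0.058,0.0065,-0.069,0,0,0],[-0.068,0.0077,-0.081,0,0,0],[-0.078,0.0088,-0.093,0,0,0]])

```text
time_s: 15.7
tool_pos: [0.4537, 0.0518, 0.1262]
tool_rot: [-179.8, -50.2, 78.1]
force: [1.0, 8.9, -1.6]
grip_width: 0.0312
```

```bash
python3 st.py 22 s
```

```text
[-15.4  23.2 123.9  63.1  59.3 -50.9] [-0.1486486  -0.18763196  0.12619029] [-179.83084849  -50.18779201   78.14110799] [ 1.02993452  8.91001146 -1.59723801]
tip [-0.13940485 -0.05506399  0.01542348] low [-0.13992175 -0.062088    0.00697386] up [-0.13888794 -0.04803998  0.0238731 ]
```

View pics/wrist22.png

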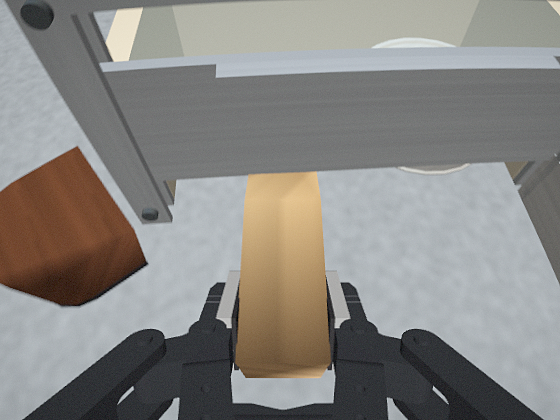

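>>> move_arm(series=[[-0.01,0.001,-0.012,0,0,0],[-0.02,0.002,-0.024,0,0,0],[-0.03,0.0034,-0.036,0,0,0],[-0.04,0.0045,-0.048,0,0,0],[-0.05,0.0056,-0.06,0,0,0],[-0.06,0.0068,-0.072,0,0,0],[-0.07,0.008,-0.084,0,0,0],[-0.08,0.009,-0.096,0,0,0]])

```text
time_s: 16.47
tool_pos: [0.4487, 0.0145, 0.1262]
tool_rot: [-179.8, -50.2, 78.1]
force: [1.4, 8.1, -1.0]
grip_width: 0.0312
```

```bash
python3 st.py 23 s
```

```text
[-20.3  23.3 123.8  59.6  61.6 -52.3] [-0.14858737 -0.22527068  0.12622355] [-179.84248137  -50.17111714   78.10016997] [ 1.41147341  8.07782464 -0.97029327]
tip [-0.13921626 -0.09274403  0.015418  ] low [-0.13973837 -0.09977012  0.00697044] up [-0.13869415 -0.08571794  0.02386557]
```

View pics/wrist23.png

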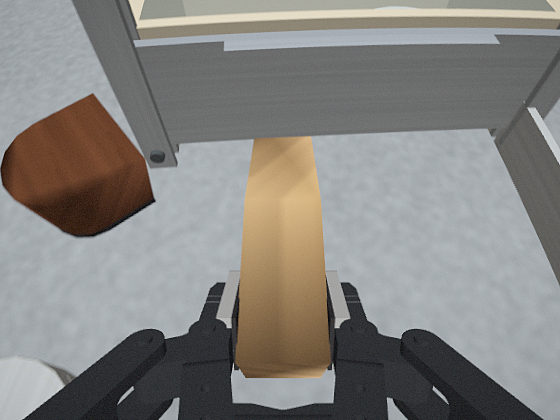

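>>> move_arm(series=[[-0.008,0.001,-0.0095,0,0,0],[-0.015,0.0017,-0.018,0,0,0],[-0.022,0.0025,-0.026,0,0,0],[-0.029,0.0033,-0.0345,0,0,0],[-0.036,0.004,-0.043,0,0,0],[-0.043,0.005,-0.051,0,0,0],[-0.05,0.0057,-0.06,0,0,0],[-0.057,0.0065,-0.068,0,0,0]])

```text
time_s: 17.23
tool_pos: [0.4452, -0.0116, 0.1262]
tool_rot: [-179.8, -50.2, 78.1]
force: [0.7, 9.0, 0.0]
grip_width: 0.0311
```

>>> move_arm(series=[[-0.008,0.001,-0.0095,0,0,0],[-0.016,0.0018,-0.019,0,0,0],[-0.025,0.0028,-0.03,0,0,0],[-0.035,0.004,-0.042,0,0,0],[-0.045,0.005,-0.054,0,0,0],[-0.055,0.0062,-0.066,0,0,0],[-0.063,0.007,-0.075,0,0,0],[-0.066,0.0074,-0.079,0,0,0]])

```text
time_s: 17.9
tool_pos: [0.4416, -0.0439, 0.1265]
tool_rot: [-180.0, -50.0, 78.1]
force: [0.9, 2.1, 2.6]
grip_width: 0.0314
```

```bash
python3 st.py 24 s
```

```text
[-27.7  23.8 122.8  54.4  65.1 -54.3] [-0.14789924 -0.28410263  0.12649171] [-179.98060355  -50.04455056   78.13695628] [0.94005217 2.06236166 2.63341162]
tip [-0.13821526 -0.15184457  0.01539254] low [-0.13873423 -0.15888959  0.00696056] up [-0.1376963  -0.14479955  0.02382453]
```

View pics/wrist24.png

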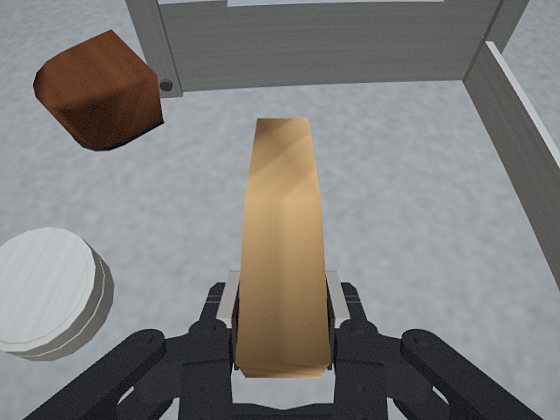

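View pics/scene24.png

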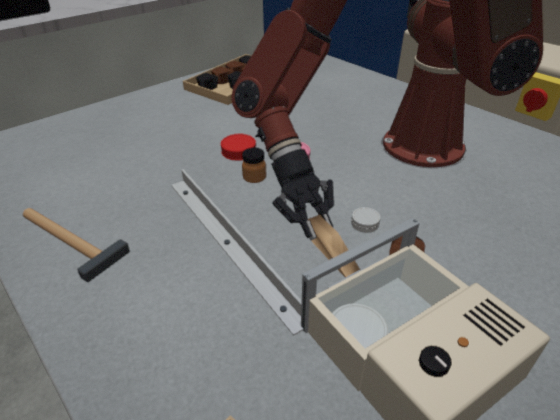

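>>> move_arm(series=[[0,0,0,0,0,0],[0,0,0,0,0,0],[0,0,0,0,0,0],[0,0,0,0,0,0],[0,0,0,0,0,0]], jaw=0.2)

```text
time_s: 18.42
tool_pos: [0.4413, -0.043, 0.1262]
tool_rot: [-179.9, -50.0, 78.2]
force: [0.3, -0.4, -0.8]
grip_width: 0.0512
```

```bash
python3 st.py 25
```

```text
[-27.6  23.8 122.9  54.4  65.  -54.3] [-0.14828701 -0.28329882  0.12615715] [-179.92572695  -50.00849212   78.15841059] [ 0.30912322 -0.43104964 -0.76426633]
tip [-0.13882293 -0.15109489  0.01497463] low [-0.13933965 -0.15814539  0.00654709] up [-0.13830622 -0.14404438  0.02340217]
```

View pics/wrist25.png

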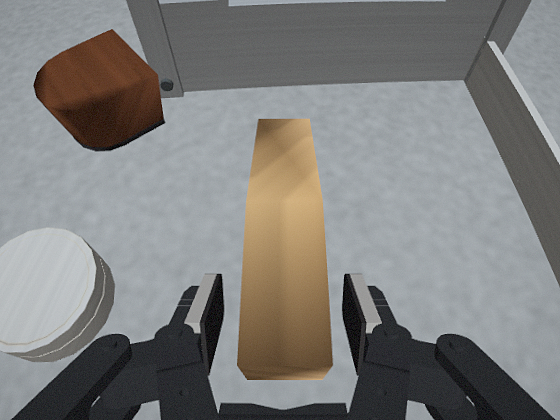

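>>> move_arm(series=[[0,0,-0.06,0,0,0],[0,0,-0.14,0,0,0],[0,0,-0.22,0,0,0],[0.08,0,-0.3,0,0,0],[0.18,0,-0.38,0,0,0],[0.26,0,-0.45,0,0,0],[0.3,0,-0.48,0,0,0],[0.3,0,-0.48,0,0,0]])

```text
time_s: 19.13
tool_pos: [0.4323, -0.0955, 0.2919]
tool_rot: [179.3, -49.9, 78.7]
force: [0.3, 0.3, -0.8]
grip_width: 0.0509
```

```bash
python3 st.py 26 s
python3 - <<'E'
from h import *
c=get_calibration('top');im,d=capture('top');save(0,im,'top26');np.savez('top26.npz',im=im,d=d,**c)
im=cv2.imread('pics/scene26.png');cv2.imwrite('pics/c9.png',cv2.resize(im[190:350,260:460],None,fx=3.7,fy=3.7,interpolation=cv2.INTER_CUBIC))
E
```

```text
[-34.1   3.6 121.6  45.8  82.  -40.6] [-0.15024485 -0.3364698   0.29193632] [179.28606656 -49.89610039  78.74164818] [ 0.26026544  0.32880567 -0.77250582]
tip [-0.13976623 -0.20455422  0.18050258] low [-0.14021219 -0.21162611  0.17208893] up [-0.13932027 -0.19748234  0.18891623]
```

View pics/wrist26.png

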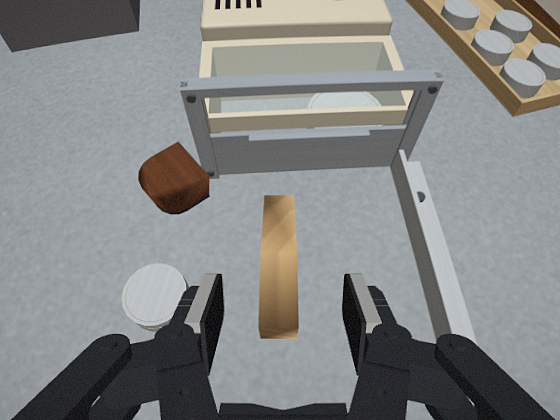

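View pics/c9.png

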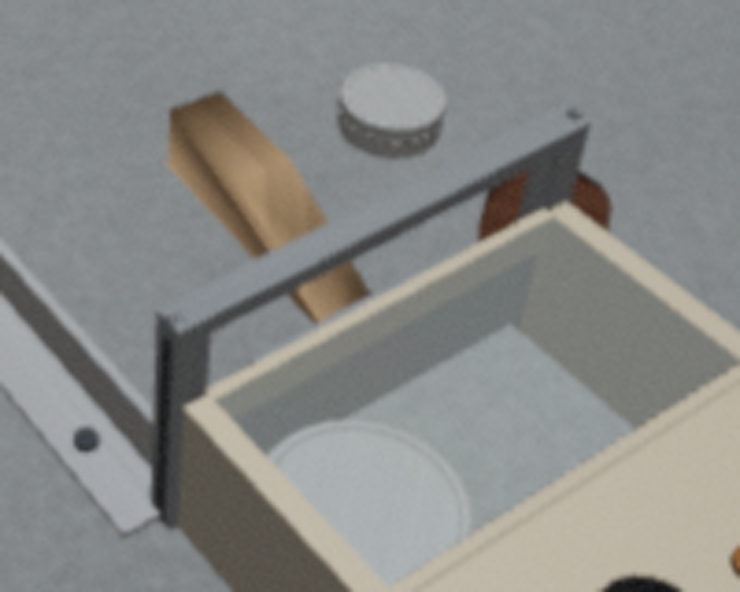

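View pics/top26.png

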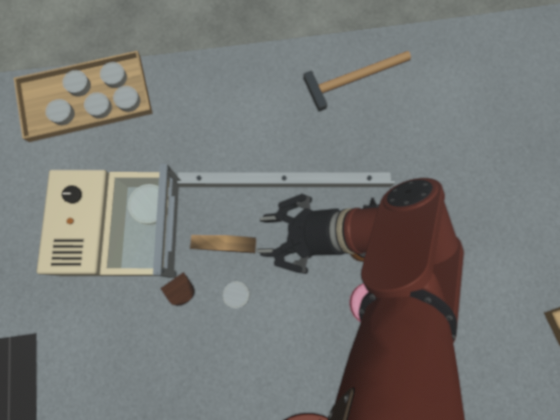

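Run:
```python
from h import *
im=cv2.imread('pics/wrist26.png');cv2.imwrite('pics/c10.png',cv2.resize(im[90:240,130:430],None,fx=2.66,fy=3.7,interpolation=cv2.INTER_CUBIC))
c=np.load('wrist26.npz')
for n,u,v,z in [('wedge heel',260,338,0),('',298,337,0),('thin',265,196,.003),('',294,195,.003),('shut',230,176,0),('shut',385,168,0),('small',153,293,.022),('tinfar?',345,93,.03)]: print(n,w2W(onplane(c,u,v,z)).round(4))
c=np.load('top26.npz')
T=np.load('top0.npz')
for n,(u0,u1,v0,v1),(za,zb) in [('tin',(122,170,180,228),(.02,.04)),('small',(218,252,278,312),(.012,.03)),('heel',(155,200,268,312),(.025,.05))]:
  for N in (T,c):
    d=N['d'];P=[withdepth(N,u,v,d[v,u]) for v in range(v0,v1) for u in range(u0,u1) if d[v,u]>0]
    P=np.array(P);m=(P[:,2]>za)&(P[:,2]<zb);print(n,m.sum(),w2W(P[m].mean(0)).round(4) if m.sum() else '')
print(sensors.get_obs()['time_s'])
```

```text
wedge heel [-0.1574 -0.1856  0.    ]
 [-0.1239 -0.1871  0.    ]
thin [-0.1458 -0.0382  0.003 ]
 [-0.1147 -0.039   0.003 ]
shut [-0.1836 -0.0068  0.    ]
shut [-0.0071 -0.0069  0.    ]
small [-0.2489 -0.146   0.022 ]
tinfar? [-0.0428  0.0862  0.03  ]
tin 0 
tin 17 [-0.0391  0.0118  0.0281]
small 565 [-0.2477 -0.1458  0.0207]
small 564 [-0.2477 -0.1458  0.0207]
heel 743 [-0.2375 -0.0246  0.0376]
heel 746 [-0.2373 -0.0245  0.0375]
19.2833
```

View pics/c10.png

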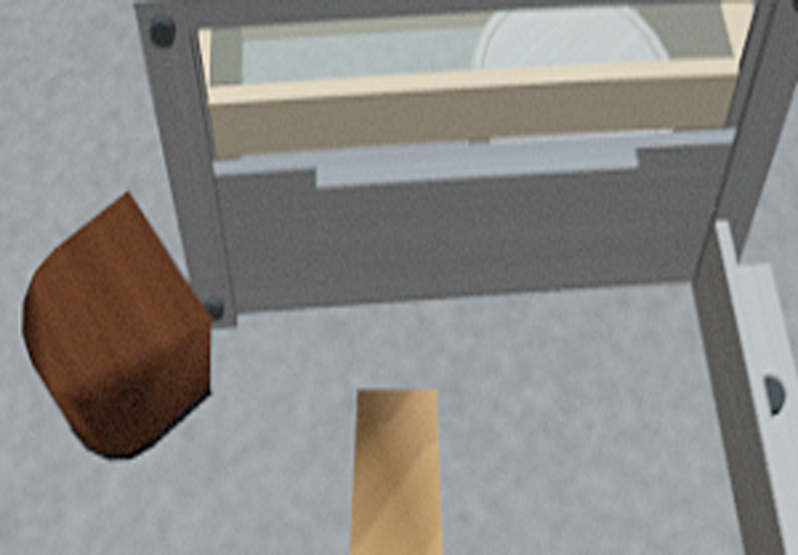

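Run:
```python
from h import *
c=np.load('wrist26.npz');print(w2W(onplane(c,218,174,0)),w2W(onplane(c,389,165.7,0)))
c=np.load('top26.npz');im=c['im'];b=cv2.resize(cv2.cvtColor(im,cv2.COLOR_RGB2BGR)[160:290,90:210],None,fx=4.5,fy=4.5,interpolation=cv2.INTER_CUBIC)
for ty,col in ((.049,(0,0,255)),(.060,(0,255,0)),(.071,(255,0,0))):
    pts=np.array([proj(c,W2w(-.046+.046*np.cos(a),ty+.046*np.sin(a),.03)) for a in np.linspace(0,2*np.pi,90)])
    cv2.polylines(b,[((pts-[90,160]+.5)*4.5-.5).astype(int)],True,col,1)
cv2.imwrite('pics/c11.png',b)
im2,_=capture('scene');a=cv2.imread('pics/scene0.png');b2=cv2.cvtColor(im2,cv2.COLOR_RGB2BGR)
cv2.imwrite('pics/c12.png',cv2.resize(np.hstack([a[120:200,210:330],b2[120:200,210:330]]),None,fx=3,fy=3))
```

```text
[-0.19708268 -0.00304483  0.        ] [-1.68546977e-03 -3.86552769e-03 -5.55111512e-17]
```

View pics/c11.png

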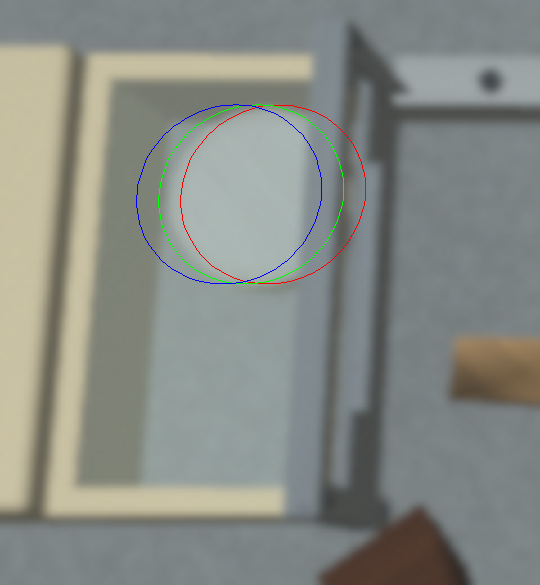

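View pics/c12.png

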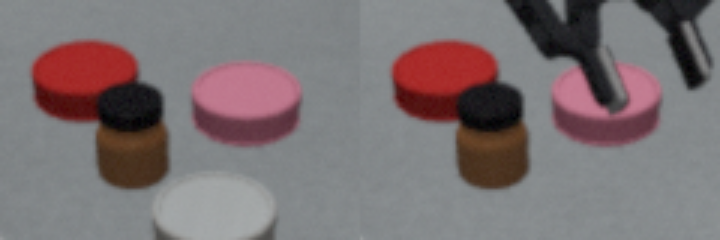

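```bash
python3 -c "
from h import *
o=sensors.get_obs();print(o['time_s'],o['force'],o['joint_velocities'].round(2));print(manip.job_done())"
```

```text
19.3333 [-0.09189457  0.25045281 -0.12704624] [-0.02  0.89  0.28  0.19  0.2   0.04]
the job is handed in; nothing more can be done
None
```

I pushed the grey tin across to the rail and slid it along the rail. For the last stretch I tilted the gripper to push it under the shutter. I then gripped the wedge's heel, pulled it straight back slowly, let go and moved the arm clear. I handed in at 19.3 s; no verdict was reported.

Last checks from the cameras, in the warmer's frame:

| Item | Result |
|---|---|
| **Tin** | Centre 57–61 mm past the shutter's plane, depending on the view (needs 49–75 mm), and against the rail side wall |
| **Shutter** | Lower edge on the bench, as near as the pictures can show |
| **Wedge** | Lying flat, centre about 112 mm in front of the shutter, thin end about 38 mm clear |
| **Small tin and heel** | Moved 0.2 mm or less by depth measurement |
| **Jar and look-alikes** | Unmoved by eye, comparing start and end pictures |

- **Forces:** the highest wrist force I read was about 15 N, with readings only at the end of each move.
- **Shutter speed:** I did not measure it. I kept the pull to about 50 mm/s or less, and the final 3 mm drop should reach at most about 0.24 m/s.
- **Disagreement:** my first estimate of the shutter's plane was 4 mm off. I corrected it from a close wrist picture before pushing the tin under the shutter, and a later view confirmed the correction.

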